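Shake a sample tin with a hand crank at a steady pace

TASK

Set the tall narrow sample tin upright in the round nest of the hand-cranked shaker and let go of it. Then take the crank handle and turn it clockwise, seen from above, for exactly two full turns without forcing it sideways: feel your way round in the first turn, then keep the second going at a steady pace of about one turn in five seconds, through the heavy part of the turn without stalling before it or racing after it. Leave the handle where it began, let go of it, and leave the other things on the desk alone.

Things in the scene. Friction and masses are not known exactly. Their poses are not given: they have to be found in the camera images.
- tin_mid (a point): Centre (half-way up) of the tall narrow grey sample tin: round, diameter 62 mm over its lid (the upper quarter; 60 mm below), 54 mm high, about 0.1 kg; stands upright on the desk, its z axis up. The other tin is wider and lower (70 x 48 mm).
- nest_floor (a point): Centre of the floor of the nest, a black plastic ring on the shaker's flat aluminium carriage: inner diameter 68 mm, outer 77 mm, rim 12 mm above the floor, floor 38 mm above the desk. The tin stands in it on the floor. Along its x axis the carriage slides to and fro over 20 mm, once a turn of the crank; otherwise it stays put.
- shaker: Shaker's grey bed plate, 135 mm (x) by 330 mm (y), fixed to the desk; origin at its middle at desk height. The nest's carriage is towards its -y end, the crank towards +y. The crank's gearbox (round, flange 116 mm across) is bolted on through slots: the upright crank axle stands near (0, +95 mm) of this frame, up to 12 mm off in x and in y, not measured.
- handle: The crank's handle: upright black cylinder, diameter 24 mm, 46 mm high, origin at its middle, 101 mm above the desk. It spins freely on its pin, so a gripper need not turn while it goes round. The pin stands 55 mm from the axle. Under it the steel crank arm and block reach 78 mm above the desk, the nut on the hub reaches 86 mm. It may begin on any side of the axle.
- crank (a joint): Crank angle, rad, 0 at the start, growing clockwise seen from above (two turns: 12.57); does not tell where the handle stands in the room. Light push 1 to 3 N; each turn has one heavy part: over the first half turn from the start the push needed rises to about 14 N, over the second half a spring drives the handle on about as hard. At each full turn it rests by itself.
- pace_pointer (a joint): Pace pointer, a needle under the crank on the gearbox's dial, rad: 0.7 s times the speed of the crank in rad/s, smoothed with a lag of 0.7 s; one turn in five seconds reads 0.88. A broad mark on the dial runs from 0.42 to 1.54 (the right pace).
- tin_tall: The same tall tin; origin at the centre of its underside.
- tin_low: Lower wider sample tin, 70 mm across, 48 mm high, origin at its underside; a bystander.
- cup: Small steel cup, 65 mm across, 48 mm high, origin at its underside; a bystander.
- tape: Roll of masking tape lying flat, about 90 mm across, 25 mm high, origin at its underside; a bystander.
- pin_block (a joint): Side-force telltale: the dark block, 20 x 22 mm, that carries the handle's pin, sprung in the slot of the crank arm; m, 0 in the middle, growing away from the axle. Moves 1 mm for every 8 N of side force (towards or away from the axle) on the handle; forcing starts at 2 mm, 16 N. Pushing the handle along its circle does not move it.
Mind the look-alikes: they are no part of the job. Leave any green or red look-alike of the tin_tall alone.

How it is judged:
On the way, in this order (a step that is already met when the one before it is completed fails the run):
1. the tall tin stands upright on the floor of the nest, let go (horizontal distance between tin_mid and nest_floor below 0.006 m and z of tin_mid in the frame of nest_floor below 0.03 m and angle between tin_mid's own z axis and vertical below 0.1 rad and contact force between the fingers and tin_tall below 0.1 N), for 0.2 s.
2. the first turn of the crank is done (value of joint crank above 6.28 rad).
3. the second turn of the crank is done (value of joint crank above 12.1 rad).
At the end, for the whole second after the job is handed in: The crank has been turned twice clockwise and rests between 12.1 and 13.1 rad; the tall tin stands upright in the nest, on its floor (within 6 mm of its centre) (value of joint crank between 12.1 and 13.1 rad and velocity of joint crank between -0.1 and 0.1 rad/s and horizontal distance between tin_mid and nest_floor below 0.006 m and z of tin_mid in the frame of nest_floor below 0.03 m and angle between tin_mid's own z axis and vertical below 0.1 rad); the robot touches nothing.
It fails at once if the crank is turned before the tin is in the nest (value of joint crank above 0.6 rad and horizontal distance between tin_mid and nest_floor above 0.015 m).
It fails at once if the handle is forced sideways: pin block more than 2 mm (16 N) from its middle (value of joint pin_block above 0.002 m or value of joint pin_block below -0.002 m).
It fails at once if in the second turn the pace falls below the mark (pointer under 0.42, between 7.5 and 11.7 rad) (value of joint crank between 7.5 and 11.7 rad and value of joint pace_pointer below 0.42 rad).
It fails at once if the crank races (pointer above 1.54) (value of joint pace_pointer above 1.54 rad).
It fails at once if a bystander is pushed away (distance of any of tin_low, cup, tape from where it was at the start of the episode above 0.02 m).
It also fails if it takes over 72 s, if anything falls off the work surface, if the arm or the gripper's body presses on something with over 40 N, if the wrist force passes 120 N, or if a joint passes its speed limit or range.

ROBOT

A 7-joint arm with a two-finger parallel gripper is mounted at the origin on a cart in front of the work surface, level with it; the furniture and walls round the work are solid. World frame = base frame: x ahead of the robot, y to its left, z up, the work surface at z = 0. Lengths are in m, angles in rad, forces in N, time in s.
With the tool pointing down it reaches from about 0.425 to 0.875 m from the base axis. Payload 8.4 kg.
Tool frame: the origin (TCP) lies midway between the tips of the shut fingers; the grasp point (between the pads) lies 19 mm behind it; z points along the fingers, y is the direction in which the jaws open and shut (so a half turn about z gives the same grasp; the last joint's range is limited). The gripper opens to 87 mm and grips with 3 to 60 N. Pads are 19 mm wide; open, the fingers measure 117 mm over their backs; the gripper's body (75 mm by 190 mm) begins 51 mm behind the grasp point.
Start: joints at [1.139, 0.333, 0.04, 1.465, -0.013, 1.343, -0.059], TCP at [0.212, -0.614, 0.223] pointing down, gripper open.
Joint ranges: [-2.58, 2.58], [-0.38, 2.09], [-1.3, 1.39], [0.25, 2.4], [-1.5, 4.64], [0.08, 2.09], [-2.65, 2.65]. Speed limits (rad/s): [2.22, 2.22, 2.79, 2.79, 3.14, 3.14, 3.14].

INTERFACE

Orientations are given as a rotation vector (axis times angle).
In Python, from workcell import * gives the robot as it stands. The module is installed in compiled form; this text tells all that it offers.
- The arm moves only by the tool apply_moves, never from a script. Its argument "targets" is text: rows parted by semicolons, each of 7 numbers parted by spaces: the finger opening in m, from 0 to 0.087, then the shift along the tool's x, y, z in m, then the turn, a rotation vector about the tool's x, y, z in degrees. A call has 1 to 10 rows; each row is the pose to reach, as a shift and turn from the pose commanded when the call began, along the tool's axes at that moment; what a row does not reach only later rows make up. A row lasts 1/10 s, in which the tool goes at most 50 mm and 8.59 degrees, less where a joint would pass 70% of its speed; a pose out of reach is approached as far as the arm can. A call with a gripper value outside its range is refused whole. The fingers move at their own pace and stop on an object; "grip_force" is the grip in N (left out, the last holds). Time passes only in rows, so rows that repeat a pose let the fingers close. It gives the time, the measured TCP pose, the force and the opening at its end, in the units of the state.
- get_state(): the state, without advancing time (a new reading comes with each control period).
- camera(name): name is "scene" or "top"; returns the picture (384x512x3 uint8, red, green, blue); there is no depth.
- camera_params(name): a dict with "fx", "fy", "cx", "cy" (pixels), "R" (3x3) and "t" (3): a world point X has camera coordinates R X + t. Camera axes: x right, y down, z forward; pixel columns grow to the right and rows downward; lengths in m; the calibration is good to about 2 mm. A picture is of the moment at which its call begins. camera_params takes no time and is no camera call.
- hand_in(): hands the job in, once; it reports no verdict.
The state is a dict: "t": time; "joints": joint angles; "joint_vel": joint speeds; "effort": joint torques, N m; "tcp_pos": TCP position; "ee_rot": TCP orientation; "ft_force": force on the tool from outside, world axes, zero at the start; "moment": the same for the moment, N m; "gripper_width": opening from 0.0 (shut) to 1.0 (fully open).
Only numpy, scipy, OpenCV 4.12 (cv2) and the standard library are available. Lean on these libraries where they do the work, as an engineer would, in place of code of your own. Each camera call takes 0.05 s, during which the arm holds its last target.

## Working session

There is one attempt and no reset: what is moved stays moved. The work goes in short steps, Python scripts to look and compute and a tool call to move; the robot and the scene stay as the last step left them, time stands still between calls to the robot, and variables do not carry over. Pictures are saved under pics/ and viewed, and the job is handed in when it is done.

Besides the shell and the picture viewer there is one more tool, called after "Emit:" as name(argument=value, ...), one argument or row to a line, values as JSON. apply_moves: Moves the arm, as the interface text tells. Its arguments: {"type":"object","properties":{"targets":{"type":"string"},"grip_force":{"type":"number"}},"required":["targets"]}

```bash
mkdir -p pics
python3 - <<'E'
from workcell import *
import cv2
s=get_state()
print(s)
for n in("scene","top"):
    p=camera_params(n);print(n,p)
    im=camera(n)
    cv2.imwrite(f"pics/{n}0.png",im[:,:,::-1])
E
```

```text
{'t': 0.0, 'joints': array([ 1.13882362,  0.33388611,  0.03989397,  1.46628188, -0.01341252,
        1.34330377, -0.05849758]), 'joint_vel': array([ 8.93656756e-04, -3.95674260e-04, -2.05574481e-05,  6.98725030e-04,
       -1.89921920e-03,  1.70002695e-03, -4.98157867e-04]), 'effort': array([ 2.15335813e-04, -6.56361151e+01,  1.33505490e+00, -4.03802168e+01,
       -5.98203787e-02,  4.46789456e-02,  1.54031222e-04]), 'tcp_pos': array([ 0.21214055, -0.61390343,  0.22167039]), 'ee_rot': array([-3.09666727e+00, -5.19992513e-01,  5.78072182e-04]), 'ft_force': array([-0.86852839, -0.2000035 , -0.49146574]), 'moment': array([-0.00048949,  0.03974993,  0.02934007]), 'gripper_width': 0.9996588302639414}
scene {'fx': 463.97176714824343, 'fy': 463.97176714824343, 'cx': 250.5699520663624, 'cy': 197.28817719583785, 'R': array([[-0.58565859, -0.81049612, -0.01000286],
       [-0.46256392,  0.34432833, -0.81698998],
       [ 0.66561148, -0.47385024, -0.5765651 ]]), 't': array([0.31555674, 0.34294845, 1.13647719])}
top {'fx': 354.6177776416407, 'fy': 354.6177776416407, 'cx': 256.6219869306061, 'cy': 197.61464573726732, 'R': array([[ 0.01964455, -0.99965078, -0.017675  ],
       [-0.98808667, -0.01671229, -0.15298833],
       [ 0.15263952,  0.02046982, -0.98806992]]), 't': array([-0.04674827,  0.57630763,  1.29020915])}
```

View pics/scene0.png

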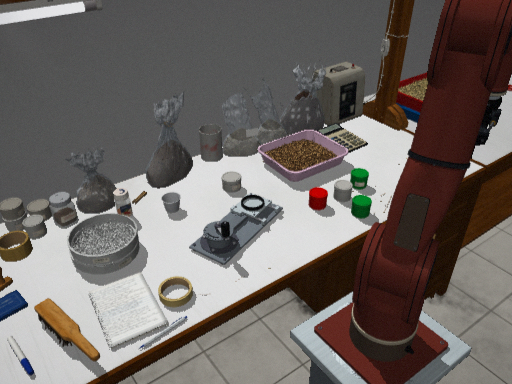

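View pics/top0.png

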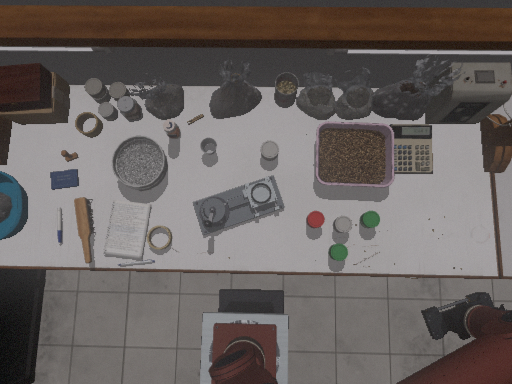

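Run:
```python
import cv2,numpy as np
t=cv2.imread("pics/top0.png");s=cv2.imread("pics/scene0.png")
def c(im,x0,y0,x1,y1,k,n):cv2.imwrite(n,cv2.resize(im[y0:y1,x0:x1],None,fx=k,fy=k,interpolation=cv2.INTER_CUBIC))
c(t,185,170,295,245,7,"pics/c1.png")
c(t,250,130,390,270,4,"pics/c2.png")
c(s,185,160,385,265,4,"pics/c3.png")
c(s,190,190,290,265,8,"pics/c4.png")
```

```text
(no output)
```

View pics/c1.png

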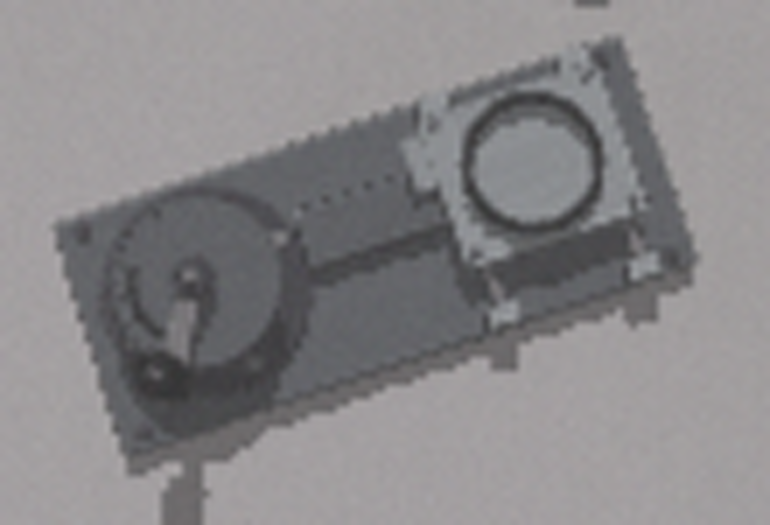

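View pics/c2.png

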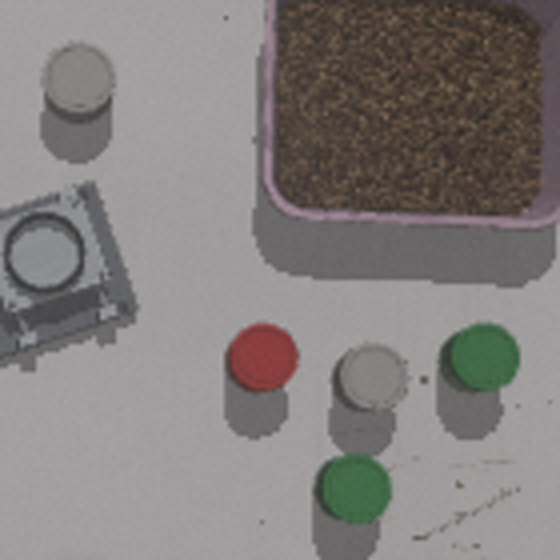

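View pics/c3.png

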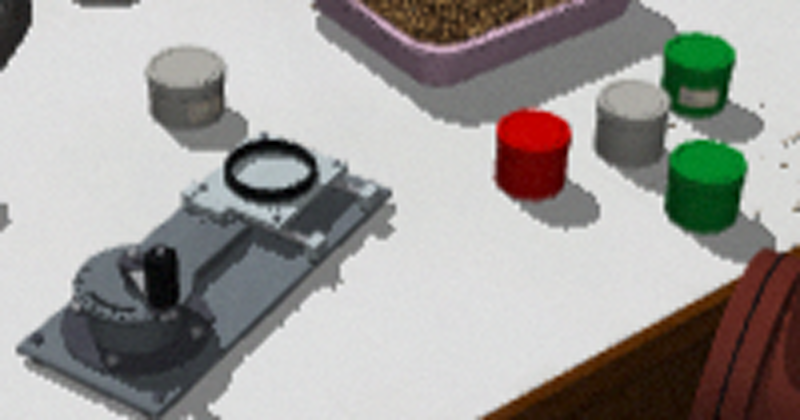

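View pics/c4.png

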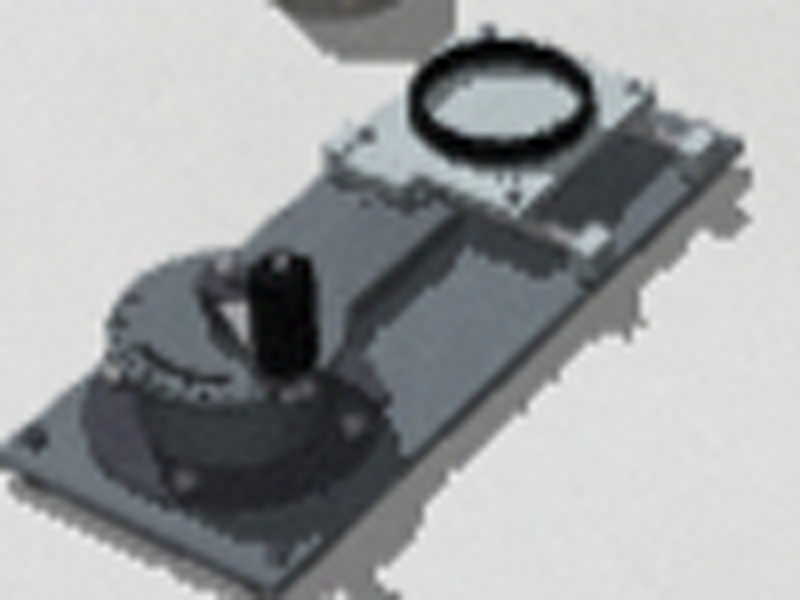

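```bash
cat > h.py <<'E'
from workcell import *
import numpy as np,cv2
def ray(n,u,v,z):
    p=camera_params(n);R=p["R"];t=p["t"]
    d=R.T@np.array([(u-p["cx"])/p["fx"],(v-p["cy"])/p["fy"],1]);o=-R.T@t
    return o+d*(z-o[2])/d[2]
def crop(u,v,x0,y0,k): return (u+.5)/k-.5+x0,(v+.5)/k-.5+y0
def proj(n,X):
    p=camera_params(n);c=p["R"]@np.array(X)+p["t"];return c[0]/c[2]*p["fx"]+p["cx"],c[1]/c[2]*p["fy"]+p["cy"]
E
python3 - <<'E'
from h import *
def T(u,v,z):return ray("top",*crop(u,v,185,170,7),z).round(4)
def T2(u,v,z):return ray("top",*crop(u,v,250,130,4),z).round(4)
def S(u,v,z):return ray("scene",*crop(u,v,190,190,8),z).round(4)
def S3(u,v,z):return ray("scene",*crop(u,v,185,160,4),z).round(4)
print("nest",T(534,161,.05),S(503,97,.05))
print("handle",T(156,375,.124),S(283,260,.124))
print("nut",T(190,278,.086))
for c in [(57,222),(622,40),(695,262),(130,470)]:print("corner",T(*c,.01))
for c in [(0,455),(743,145),(280,592)]:print("cornerS",S(*c,.01))
# tins: top-plane edges L R T B
for nm,l,r,cy,z in [("left",43,115,76,.048),("right",337,408,377,.054)]:
    a,b=T2(l,cy,z),T2(r,cy,z);print(nm,(a+b)/2,np.linalg.norm(a-b))
for nm,l,r,cy,z in [("left",147,225,70,.048),("right",597,669,102,.054)]:
    a,b=S3(l,cy,z),S3(r,cy,z);print(nm,(a+b)/2,np.linalg.norm(a-b))
for nm,u,v in [("red",264,356),("g1",484,356),("g2",356,488)]:print(nm,T2(u,v,.054))
E
```

```text
nest [ 0.5955 -0.0518  0.05  ] [ 0.5889 -0.0444  0.05  ]
handle [0.4713 0.1347 0.124 ] [0.4721 0.1363 0.124 ]
nut [0.5249 0.1252 0.086 ]
corner [0.5638 0.2112 0.01  ]
corner [ 0.6714 -0.0992  0.01  ]
corner [ 0.5476 -0.1407  0.01  ]
corner [0.4284 0.165  0.01  ]
cornerS [0.5602 0.212  0.01  ]
cornerS [ 0.5459 -0.1374  0.01  ]
cornerS [0.4347 0.1678 0.01  ]
left [ 0.7671  -0.08135  0.048  ] 0.06890725651192332
right [ 0.4832  -0.35485  0.054  ] 0.06491109304271493
left [ 0.757   -0.07305  0.048  ] 0.06924023396840885
right [ 0.47805 -0.3465   0.054  ] 0.06138020853662846
red [ 0.5008 -0.2556  0.054 ]
g1 [ 0.5044 -0.4573  0.054 ]
g2 [ 0.382  -0.3382  0.054 ]
```

```bash
cat >> h.py <<'E'
def circ(n,x,y,z,r):
    a=np.linspace(0,2*np.pi,73);return np.array([proj(n,(x+r*np.cos(t),y+r*np.sin(t),z)) for t in a])
def over(src,n,x0,y0,x1,y1,k,polys,out):
    im=cv2.resize(src[y0:y1,x0:x1],None,fx=k,fy=k,interpolation=cv2.INTER_CUBIC)
    for P,c in polys:
        Q=((np.array(P)-[x0,y0]+.5)*k-.5)
        cv2.polylines(im,[np.round(Q*8).astype(int).reshape(-1,1,2)],False,c,1,cv2.LINE_AA,3)
    cv2.imwrite(out,im);return im
E
python3 - <<'E'
from h import *
t=cv2.imread("pics/top0.png");s=cv2.imread("pics/scene0.png")
B=(255,0,0);M=(255,0,255)
def tin(n):
    return [(circ(n,.481,-.351,.054,.031),B),(circ(n,.481,-.351,.0,.030),B)]
a=over(t,"top",318,200,368,242,8,tin("top"),"pics/x.png")
b=over(s,"scene",325,170,375,212,8,tin("scene"),"pics/x.png")
def nest(n):
    return [(circ(n,.592,-.048,.05,.0385),B),(circ(n,.592,-.048,.05,.034),M)]
c=over(t,"top",240,176,290,218,8,nest("top"),"pics/x.png")
d=over(s,"scene",230,182,280,224,8,nest("scene"),"pics/x.png")
cv2.imwrite("pics/o1.png",np.vstack([np.hstack([a,b]),np.hstack([c,d])])[:,:])
E
```

```text
(no output)
```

View pics/o1.png

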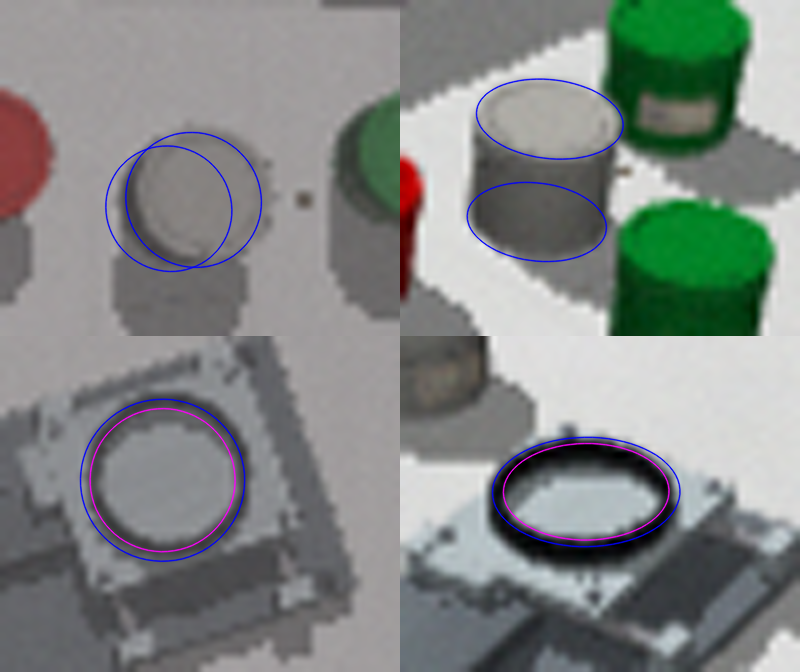

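```bash
cat >> h.py <<'E'
from scipy.spatial.transform import Rotation as Ro
def rel(x,y,z,jaw=None,st=None):
    """shift (mm) in tool axes to world target; jaw=desired jaw axis deg"""
    s=st or get_state();R=Ro.from_rotvec(s["ee_rot"]).as_matrix()
    d=R.T@(np.array([x,y,z])-s["tcp_pos"])
    r=None
    if jaw is not None:
        c=np.degrees(np.arctan2(R[1,1],R[0,1]));r=(c-jaw+90)%180-90
    print("tool shift mm",(d*1000).round(1),"rotz deg",r,"tilt",R[:,2].round(4),"jaw",np.degrees(np.arctan2(R[1,1],R[0,1])).round(2));return d
E
python3 -c "
from h import *
rel(.483,-.353,.1,129)"
```

```text
tool shift mm [ 341.2 -158.   122. ] rotz deg -19.93507330115932 tilt [-6.0e-04  1.4e-03 -1.0e+00] jaw -70.94
```

Emit:
apply_moves(
  targets="0.08 0.02 -0.01 0.005 0 0 -1; 0.08 0.06 -0.028 0.02 0 0 -4; 0.08 0.105 -0.049 0.04 0 0 -8; 0.08 0.15 -0.07 0.06 0 0 -12; 0.08 0.195 -0.091 0.08 0 0 -16; 0.08 0.24 -0.112 0.1 0 0 -20; 0.08 0.28 -0.13 0.115 0 0 -20; 0.08 0.315 -0.146 0.122 0 0 -20; 0.08 0.335 -0.155 0.122 0 0 -20; 0.08 0.341 -0.158 0.122 0 0 -20",
  grip_force=15,
)

```text
t: 1.1
tcp_pos: [0.4852, -0.3501, 0.0998]
ee_rot: [-2.956, -1.057, -0.001]
ft_force: [-0.2, 0.8, -1.3]
gripper_width: 0.922
```

Run:
```python
from h import *
im=camera("top")[:,:,::-1].copy();im2=camera("scene")[:,:,::-1].copy()
rel(.483,-.353,.023,129)
s=get_state();print(s["t"],s["tcp_pos"],s["ft_force"])
a=over(im,"top",290,180,390,280,5,[],"pics/x.png");b=over(im2,"scene",300,120,400,220,5,[],"pics/x.png")
cv2.imwrite("pics/o2.png",cv2.resize(np.hstack([a,b]),(800,400)))
```

```text
tool shift mm [-0.1 -0.2 77.4] rotz deg 0.15032947106675465 tilt [-4.e-04  2.e-04 -1.e+00] jaw -50.85
1.2 [ 0.48326891 -0.35310452  0.10035402] [-0.45919765 -0.28553516  0.17549319]
```

View pics/o2.png

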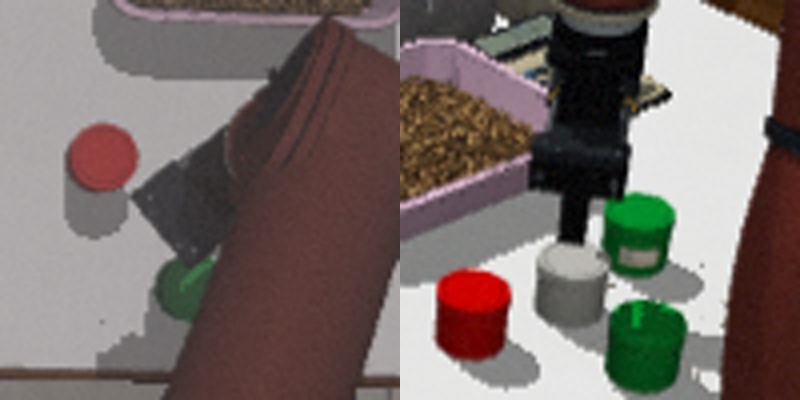

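Emit:
apply_moves(
  targets="0.08 0 0 0.015 0 0 0; 0.08 0 0 0.035 0 0 0; 0.08 0 0 0.055 0 0 0; 0.08 0 0 0.07 0 0 0; 0.08 0 0 0.077 0 0 0; 0.08 0 0 0.077 0 0 0",
)

```text
t: 1.8
tcp_pos: [0.4818, -0.3539, 0.0223]
ee_rot: [-2.96, -1.048, 0.002]
ft_force: [0.3, 1.0, 0.1]
gripper_width: 0.918
```

Emit:
apply_moves(
  targets="0.05 0 0 0 0 0 0; 0.05 0 0 0 0 0 0; 0.05 0 0 0 0 0 0; 0.05 0 0 0 0 0 0; 0.05 0 0 0 0 0 0; 0.05 0 0 0 0 0 0",
  grip_force=20,
)

```text
t: 2.4
tcp_pos: [0.4836, -0.354, 0.0244]
ee_rot: [2.96, 1.05, 0.001]
ft_force: [-0.3, -0.2, 6.1]
gripper_width: 0.692
```

Emit:
apply_moves(
  targets="0.05 0 0 0 0 0 0; 0.05 0 0 -0.01 0 0 0; 0.05 0 0 -0.03 0 0 0; 0.05 0 0 -0.06 0 0 0; 0.05 0 0 -0.09 0 0 0; 0.05 0 0 -0.1 0 0 0; 0.05 0 0 -0.1 0 0 0",
)

```text
t: 3.1
tcp_pos: [0.4837, -0.354, 0.1252]
ee_rot: [2.959, 1.05, 0.002]
ft_force: [-0.1, 0.1, -1.4]
gripper_width: 0.688
```

Run:
```python
from h import *
im2=camera("scene")[:,:,::-1].copy()
rel(.5935,-.0495,.125)
s=get_state();print(s["t"],s["tcp_pos"],s["ft_force"],s["gripper_width"])
over(im2,"scene",300,110,400,210,6,[],"pics/o3.png")
```

```text
tool shift mm [ 277.5 -166.4   -1.6] rotz deg None tilt [ 2.e-04 -2.e-04 -1.e+00] jaw -50.93
3.15 [ 0.48289612 -0.3535498   0.12348698] [ 0.07700021 -0.92546147 -1.6801023 ] 0.6930583144343744
```

View pics/o3.png

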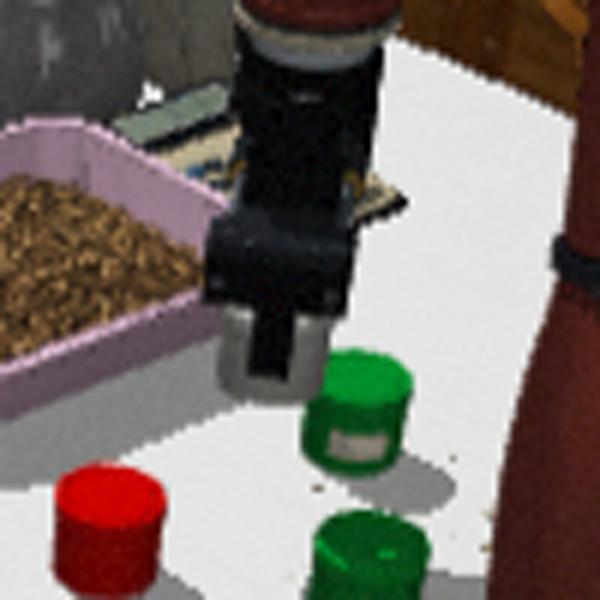

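Emit:
apply_moves(
  targets="0.05 0.012 -0.007 0 0 0 0; 0.05 0.04 -0.024 0 0 0 0; 0.05 0.075 -0.045 0 0 0 0; 0.05 0.115 -0.069 0 0 0 0; 0.05 0.155 -0.093 0 0 0 0; 0.05 0.195 -0.117 0 0 0 0; 0.05 0.23 -0.138 0 0 0 0; 0.05 0.257 -0.154 0 0 0 0; 0.05 0.272 -0.163 0 0 0 0; 0.05 0.2775 -0.1665 0 0 0 0",
)

```text
t: 4.15
tcp_pos: [0.593, -0.0453, 0.122]
ee_rot: [-2.956, -1.056, 0.003]
ft_force: [-0.5, -0.2, -1.9]
gripper_width: 0.695
```

Emit:
apply_moves(
  targets="0.05 0 0 0.015 0 0 0; 0.05 0 0 0.035 0 0 0; 0.05 0 0 0.045 0 0 0; 0.05 0 0 0.045 0 0 0",
)

```text
t: 4.55
tcp_pos: [0.5915, -0.0507, 0.0759]
ee_rot: [-2.96, -1.047, 0.006]
ft_force: [0.5, -0.7, -1.1]
gripper_width: 0.692
```

Run:
```python
from h import *
im=camera("top")[:,:,::-1].copy()
im2=camera("scene")[:,:,::-1].copy()
rel(.5935,-.0495,.062)
s=get_state();x,y,z=s["tcp_pos"];print(s["t"],s["tcp_pos"],s["ft_force"],s["gripper_width"])
cv2.imwrite("pics/s3.png",im2)
B=(255,0,0);M=(255,0,255)
def P(n):
    return [(circ(n,x,y,z-.023,.030),B),(circ(n,x,y,z+.031,.031),B),(circ(n,.5935,-.0495,.05,.0385),M)]
a=over(im,"top",235,150,295,220,7,P("top"),"pics/x.png")
b=over(im2,"scene",225,150,285,220,7,P("scene"),"pics/x.png")
cv2.imwrite("pics/o4.png",cv2.resize(np.hstack([a,b]),None,fx=.95,fy=.95))
```

```text
tool shift mm [ 0.6 -0.4 16.3] rotz deg None tilt [-6.e-04 -0.e+00 -1.e+00] jaw -51.0
4.65 [ 0.59325842 -0.05018546  0.07834713] [ 0.10166909 -0.44752141 -1.33276568] 0.6874754618535454
```

View pics/o4.png

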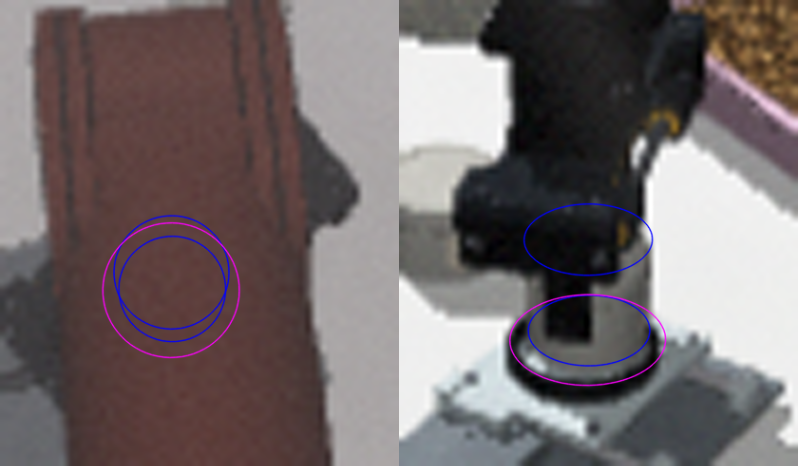

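Run:
```python
from h import *
im2=cv2.imread("pics/s3.png")
over(im2,"scene",235,175,283,215,16,[],"pics/o5.png")
for z,r,c in[(.0553,.030,(.5933,-.0502)),(.109,.031,(.5933,-.0502)),(.05,.0385,(.5935,-.0495)),(.05,.0340,(.5935,-.0495))]:
    q=((circ("scene",*c,z,r)-[235,175]+.5)*16-.5);print(z,r,q.min(0).round(),q.max(0).round())
```

```text
0.0553 0.03 [150. 310.] [443. 480.]
0.109 0.031 [141.  92.] [449. 263.]
0.05 0.0385 [106. 308.] [481. 527.]
0.05 0.034 [128. 321.] [459. 513.]
```

View pics/o5.png

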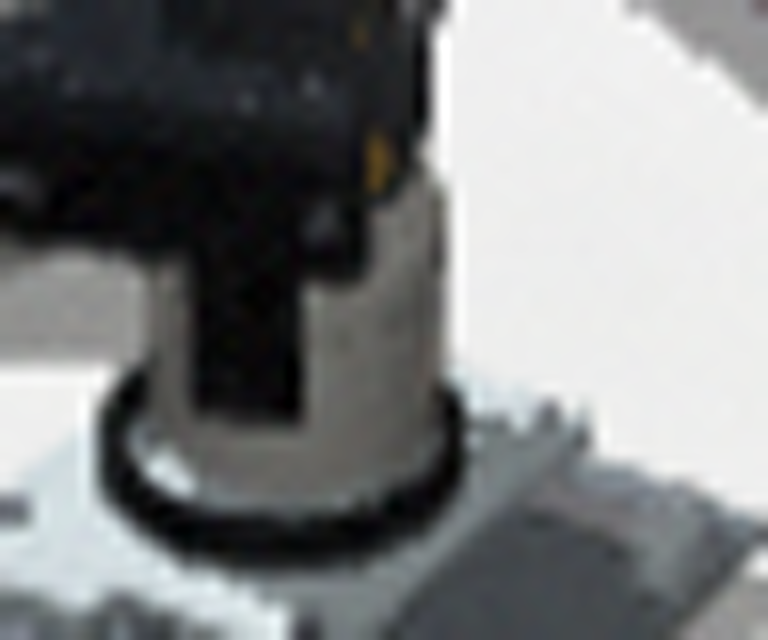

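Emit:
apply_moves(
  targets="0.05 0.002 -0.0005 0 0 0 0; 0.05 0.002 -0.0005 0.003 0 0 0; 0.05 0.002 -0.0005 0.006 0 0 0; 0.05 0.002 -0.0005 0.009 0 0 0; 0.05 0.002 -0.0005 0.011 0 0 0; 0.05 0.002 -0.0005 0.011 0 0 0",
)

```text
t: 5.25
tcp_pos: [0.5945, -0.0478, 0.0671]
ee_rot: [-2.96, -1.05, 0.001]
ft_force: [0.2, -0.5, -1.5]
gripper_width: 0.691
```

Run:
```python
from h import *
im2=camera("scene")[:,:,::-1].copy()
s=get_state();print(s["t"],s["tcp_pos"],s["ft_force"],s["gripper_width"])
over(im2,"scene",235,175,283,215,16,[],"pics/o6.png")
```

```text
5.3 [ 0.59463    -0.0477708   0.06737454] [ 0.3946677  -0.04414015 -1.55307733] 0.689651535441383
```

View pics/o6.png

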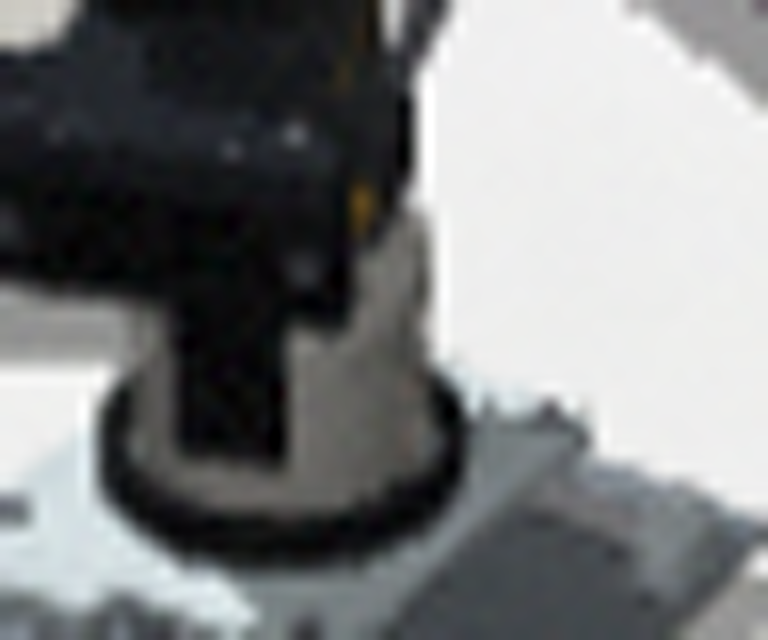

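Emit:
apply_moves(
  targets="0.05 0 0 0.001 0 0 0; 0.05 0 0 0.002 0 0 0; 0.05 0 0 0.003 0 0 0; 0.05 0 0 0.003 0 0 0",
)

```text
t: 5.7
tcp_pos: [0.5947, -0.0478, 0.0644]
ee_rot: [-2.961, -1.05, 0.0]
ft_force: [-0.1, 0.2, -0.8]
gripper_width: 0.691
```

Emit:
apply_moves(
  targets="0.05 0 0 0.001 0 0 0; 0.05 0 0 0.002 0 0 0; 0.05 0 0 0.002 0 0 0",
)

```text
t: 6.0
tcp_pos: [0.5948, -0.0477, 0.0626]
ee_rot: [-2.961, -1.05, -0.0]
ft_force: [-0.0, -0.5, -1.8]
gripper_width: 0.691
```

Emit:
apply_moves(
  targets="0.05 0 0 0.0005 0 0 0; 0.05 0 0 0.001 0 0 0; 0.05 0 0 0.0015 0 0 0; 0.05 0 0 0.0015 0 0 0",
)

```text
t: 6.4
tcp_pos: [0.5949, -0.0477, 0.0624]
ee_rot: [2.96, 1.05, 0.001]
ft_force: [-5.7, -0.3, 12.5]
gripper_width: 0.697
```

Emit:
apply_moves(
  targets="0.05 0 0 -0.001 0 0 0; 0.064 0 0 -0.001 0 0 0; 0.07 0 0 -0.001 0 0 0; 0.075 0 0 -0.001 0 0 0; 0.08 0 0 -0.001 0 0 0; 0.08 0 0 -0.001 0 0 0; 0.08 0 0 -0.001 0 0 0",
)

```text
t: 7.1
tcp_pos: [0.5948, -0.0478, 0.062]
ee_rot: [-2.961, -1.05, 0.0]
ft_force: [0.4, -0.4, 0.6]
gripper_width: 0.911
```

Emit:
apply_moves(
  targets="0.08 0 0 -0.01 0 0 0; 0.08 0 0 -0.03 0 0 0; 0.08 0 0 -0.06 0 0 0; 0.08 0 0 -0.1 0 0 0; 0.08 0 0 -0.12 0 0 0; 0.08 -0.03 0.02 -0.12 0 0 0; 0.08 -0.08 -0.02 -0.12 0 0 0; 0.08 -0.12 -0.07 -0.12 0 0 0; 0.08 -0.14 -0.1 -0.12 0 0 0; 0.08 -0.14 -0.1 -0.12 0 0 0",
)

```text
t: 8.1
tcp_pos: [0.4191, -0.0577, 0.1824]
ee_rot: [2.96, 1.05, -0.002]
ft_force: [-0.4, -0.7, 1.6]
gripper_width: 0.917
```

Run:
```python
from h import *
im=camera("top")[:,:,::-1].copy()
im2=camera("scene")[:,:,::-1].copy()
s=get_state();print(s["t"],s["tcp_pos"],s["ft_force"],s["gripper_width"])
cv2.imwrite("pics/t7.png",im);cv2.imwrite("pics/s7.png",im2)
a=over(im,"top",185,150,295,250,4,[],"pics/x.png")
b=over(im2,"scene",185,150,285,250,4,[],"pics/x.png")
cv2.imwrite("pics/o7.png",np.hstack([a,b])[:,:800])
```

```text
8.2 [ 0.42162025 -0.05815013  0.1831453 ] [ 0.46593786 -0.43830408 -0.17216162] 0.9178650270492311
```

View pics/o7.png

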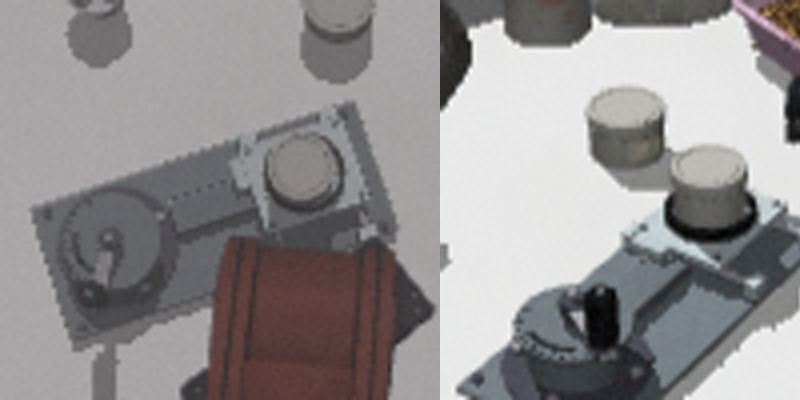

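Run:
```python
from h import *
im=cv2.imread("pics/top0.png");im2=cv2.imread("pics/scene0.png")
B=(255,200,0);M=(255,0,255);G=(0,255,0)
def P(n):
    hx,hy=.472,.1355;ax,ay=.525,.1255
    return [(circ(n,hx,hy,.124,.012),B),(circ(n,hx,hy,.078,.012),B),(circ(n,ax,ay,.086,.006),M),(circ(n,ax,ay,.0,.058),G)]
a=over(im,"top",193,190,238,240,16,P("top"),"pics/o8.png")
b=over(im2,"scene",195,210,245,260,12,P("scene"),"pics/o9.png")
```

```text
(no output)
```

View pics/o8.png

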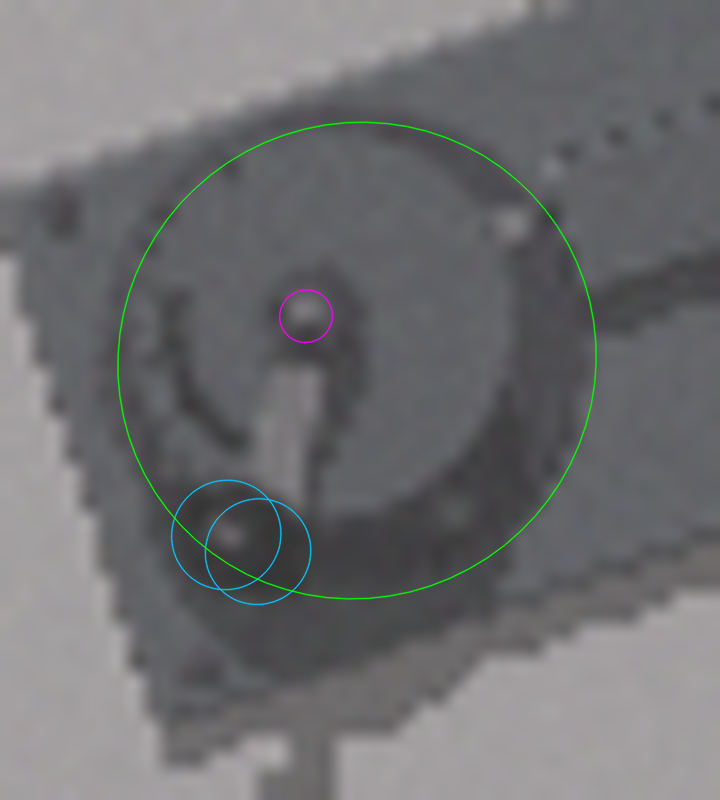

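View pics/o9.png

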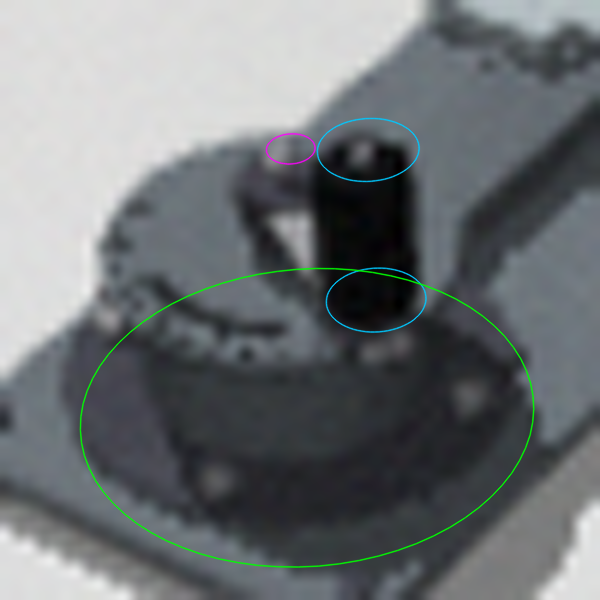

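Run:
```python
from h import *
rel(.4729,.1366,.150,-100.4)
```

```text
tool shift mm [ 162.6 -118.9   32.9] rotz deg 49.47956432154561 tilt [ 0.0014 -0.0015 -1.    ] jaw -50.92
```

Emit:
apply_moves(
  targets="0.06 0.015 -0.01 0 0 0 5; 0.06 0.04 -0.03 0 0 0 12; 0.06 0.07 -0.05 0 0 0 20; 0.06 0.1 -0.073 0 0 0 28; 0.06 0.13 -0.095 0 0 0 36; 0.06 0.15 -0.11 0.005 0 0 43; 0.06 0.16 -0.117 0.015 0 0 49.5; 0.06 0.1625 -0.119 0.025 0 0 49.5; 0.06 0.1625 -0.119 0.028 0 0 49.5; 0.06 0.1625 -0.119 0.028 0 0 49.5",
  grip_force=5,
)

```text
t: 9.2
tcp_pos: [0.4741, 0.1354, 0.1535]
ee_rot: [3.128, -0.283, -0.002]
ft_force: [0.6, -0.1, -0.0]
gripper_width: 0.689
```

Run:
```python
from h import *
im2=camera("scene")[:,:,::-1].copy()
rel(.4729,.1366,.090,-100.4)
s=get_state();print(s["t"],s["tcp_pos"],s["ft_force"],s["gripper_width"])
over(im2,"scene",185,170,285,270,8,[],"pics/o10.png")
```

```text
tool shift mm [-1.6 -1.  64. ] rotz deg 0.007940640140787991 tilt [-5.e-04 -3.e-04 -1.e+00] jaw -100.39
9.25 [0.47434718 0.13534355 0.15403047] [-0.0594557   0.73010513 -0.34464635] 0.687408865582397
```

View pics/o10.png

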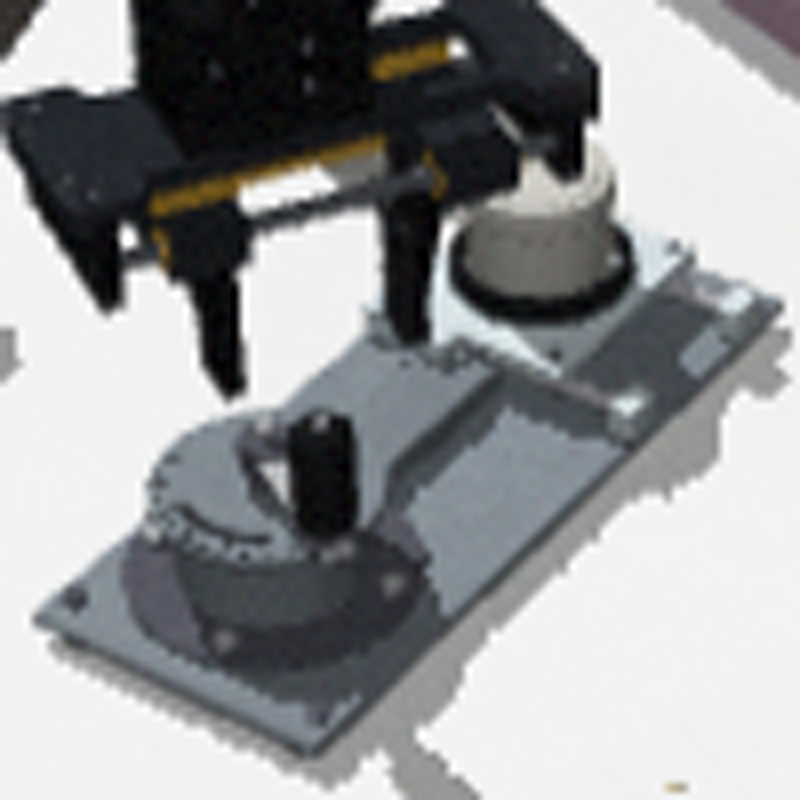

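Emit:
apply_moves(
  targets="0.06 -0.0015 -0.001 0 0 0 0; 0.06 -0.0015 -0.001 0.01 0 0 0; 0.06 -0.0015 -0.001 0.025 0 0 0; 0.06 -0.0015 -0.001 0.04 0 0 0; 0.06 -0.0015 -0.001 0.053 0 0 0; 0.06 -0.0015 -0.001 0.062 0 0 0; 0.06 -0.0015 -0.001 0.064 0 0 0; 0.06 -0.0015 -0.001 0.064 0 0 0",
)

```text
t: 10.05
tcp_pos: [0.4729, 0.1377, 0.09]
ee_rot: [-3.129, 0.285, 0.001]
ft_force: [0.1, 0.3, 0.4]
gripper_width: 0.688
```

Run:
```python
from h import *
im2=camera("scene")[:,:,::-1].copy()
rel(.4729,.1366,.090,-100.4)
s=get_state();print(s["t"],s["tcp_pos"],s["ft_force"],s["gripper_width"])
over(im2,"scene",185,190,265,260,10,[],"pics/o11.png")
```

```text
tool shift mm [-0.   1.2  0.4] rotz deg -0.028745106142693544 tilt [ 3.e-04  2.e-04 -1.e+00] jaw -100.43
10.1 [0.4731637  0.13780058 0.09035781] [-0.91273292 -0.42132762  0.58049991] 0.6888896410779681
```

View pics/o11.png

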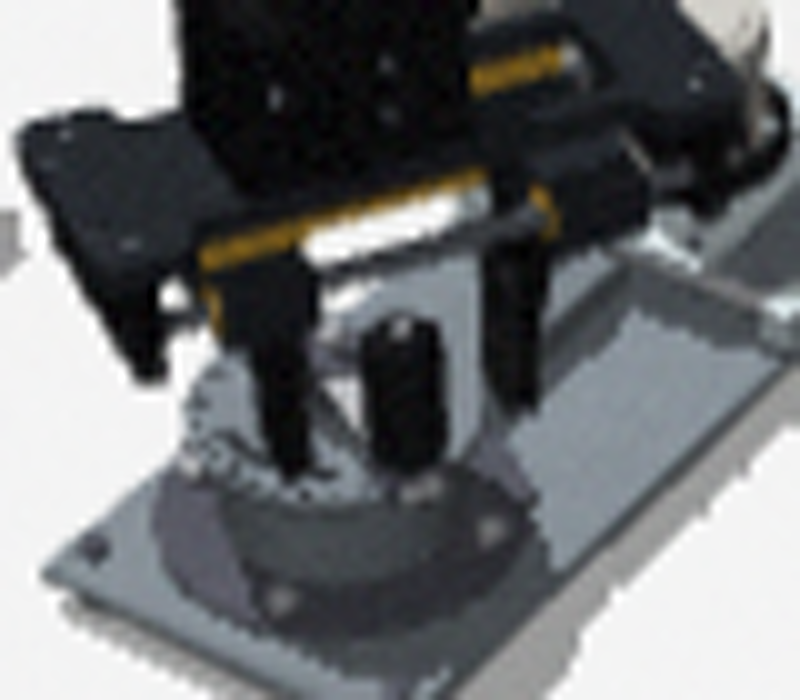

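Emit:
apply_moves(
  targets="0.045 0 0 0 0 0 0; 0.035 0 0 0 0 0 0; 0.028 0 0 0 0 0 0; 0.015 0 0 0 0 0 0; 0.015 0 0 0 0 0 0; 0.015 0 0 0 0 0 0",
  grip_force=30,
)

```text
t: 10.7
tcp_pos: [0.4729, 0.1375, 0.0901]
ee_rot: [3.128, -0.286, -0.0]
ft_force: [-0.7, -0.7, 1.2]
gripper_width: 0.267
```

Run:
```python
from h import *
camera("top")
s=get_state();print(s["t"],s["tcp_pos"],s["ft_force"],s["gripper_width"]*87)
camera("top")
s=get_state();print(s["t"],s["tcp_pos"],s["ft_force"],s["moment"],s["gripper_width"]*87)
```

```text
10.75 [0.47293633 0.13753899 0.09013632] [-1.73832479 -1.69833727  1.15422771] 23.174369108492222
10.8 [0.47293983 0.13752281 0.09013615] [-0.63778547 -1.67676273  1.3447927 ] [-0.33563064  0.19628758  0.00376072] 23.37187926985574
```

```bash
cat >> h.py <<'E'
import json,sys
JA=np.radians(-100.43)
TY=np.array([np.cos(JA),np.sin(JA)]);TX=np.array([-TY[1],TY[0]])
def gen(cmd,C,R,th0,phis,g=0.015):
    """rows for cw turned angles phis (deg), from commanded xy cmd"""
    C=np.array(C);rows=[]
    for f in phis:
        t=np.radians(th0-f);d=C+R*np.array([np.cos(t),np.sin(t)])-cmd
        rows.append((round(d@TX,4),round(d@TY,4)))
    end=np.array(cmd)+rows[-1][0]*TX+rows[-1][1]*TY
    print("; ".join(f"{g} {a:.4f} {b:.4f} 0 0 0 0" for a,b in rows));print("end cmd",end.round(5).tolist())
    return end
def rd(C,note=""):
    s=get_state();d=s["tcp_pos"][:2]-C;r=np.linalg.norm(d);u=d/r;tg=np.array([u[1],-u[0]]);f=s["ft_force"]
    print(note,"t",s["t"],"tcp",s["tcp_pos"].round(4),"R",round(r*1000,2),"ang",np.degrees(np.arctan2(d[1],d[0])).round(1),"Frad",round(f[:2]@u,2),"Ftan",round(f[:2]@tg,2),"fz",round(f[2],1))
E
python3 - <<'E'
from h import *
C=[.5267,.1267]
gen(np.array([.47293,.13752]),C,.0549,168.6,[1,3,6,9,12,15,18,21,24,24])
E
```

```text
0.015 -0.0000 -0.0010 0 0 0 0; 0.015 0.0001 -0.0029 0 0 0 0; 0.015 0.0003 -0.0058 0 0 0 0; 0.015 0.0008 -0.0086 0 0 0 0; 0.015 0.0013 -0.0114 0 0 0 0; 0.015 0.0021 -0.0142 0 0 0 0; 0.015 0.0029 -0.0169 0 0 0 0; 0.015 0.0039 -0.0196 0 0 0 0; 0.015 0.0051 -0.0223 0 0 0 0; 0.015 0.0051 -0.0223 0 0 0 0
end cmd [0.48198, 0.15853]
```

Emit:
apply_moves(
  targets="0.015 0 -0.001 0 0 0 0; 0.015 0.0001 -0.0029 0 0 0 0; 0.015 0.0003 -0.0058 0 0 0 0; 0.015 0.0008 -0.0086 0 0 0 0; 0.015 0.0013 -0.0114 0 0 0 0; 0.015 0.0021 -0.0142 0 0 0 0; 0.015 0.0029 -0.0169 0 0 0 0; 0.015 0.0039 -0.0196 0 0 0 0; 0.015 0.0051 -0.0223 0 0 0 0; 0.015 0.0051 -0.0223 0 0 0 0",
)

```text
t: 11.8
tcp_pos: [0.482, 0.159, 0.0901]
ee_rot: [-3.129, 0.285, 0.0]
ft_force: [-1.3, -2.5, 3.9]
gripper_width: 0.267
```

Run:
```python
from h import *
C=[.5267,.1267]
for i in range(3):
    rd(C); camera("top")
gen(np.array([.48198,.15853]),C,.0549,168.6,[26,29,32,36,40,44,48,52,55,55])
```

```text
t 11.8 tcp [0.482  0.159  0.0901] R 55.15 ang 144.1 Frad -0.4 Ftan -2.78 fz 3.9
 t 11.85 tcp [0.4821 0.159  0.0901] R 55.09 ang 144.1 Frad 0.56 Ftan -2.97 fz 4.6
 t 11.9 tcp [0.4821 0.159  0.0901] R 55.08 ang 144.1 Frad 0.34 Ftan -3.39 fz 3.6
0.015 0.0008 -0.0017 0 0 0 0; 0.015 0.0022 -0.0042 0 0 0 0; 0.015 0.0037 -0.0067 0 0 0 0; 0.015 0.0059 -0.0098 0 0 0 0; 0.015 0.0083 -0.0128 0 0 0 0; 0.015 0.0109 -0.0156 0 0 0 0; 0.015 0.0137 -0.0182 0 0 0 0; 0.015 0.0167 -0.0206 0 0 0 0; 0.015 0.0190 -0.0223 0 0 0 0; 0.015 0.0190 -0.0223 0 0 0 0
end cmd [0.5047, 0.17702]
```

Emit:
apply_moves(
  targets="0.015 0.0008 -0.0017 0 0 0 0; 0.015 0.0022 -0.0042 0 0 0 0; 0.015 0.0037 -0.0067 0 0 0 0; 0.015 0.0059 -0.0098 0 0 0 0; 0.015 0.0083 -0.0128 0 0 0 0; 0.015 0.0109 -0.0156 0 0 0 0; 0.015 0.0137 -0.0182 0 0 0 0; 0.015 0.0167 -0.0206 0 0 0 0; 0.015 0.0190 -0.0223 0 0 0 0; 0.015 0.0190 -0.0223 0 0 0 0",
)

```text
t: 12.95
tcp_pos: [0.5038, 0.1772, 0.09]
ee_rot: [3.128, -0.285, -0.003]
ft_force: [-6.8, -3.2, 8.8]
gripper_width: 0.268
```

Run:
```python
from h import *
C=[.5267,.1267]
for i in range(2):
    rd(C); camera("top")
gen(np.array([.5047,.17702]),C,.0549,168.6,[57,60,63.5,67,71,75,79,83,86,86])
```

```text
t 12.95 tcp [0.5038 0.1772 0.09  ] R 55.42 ang 114.4 Frad -0.11 Ftan -7.51 fz 8.8
 t 13.0 tcp [0.5038 0.1772 0.09  ] R 55.41 ang 114.4 Frad -0.75 Ftan -7.68 fz 7.1
0.015 0.0016 -0.0010 0 0 0 0; 0.015 0.0041 -0.0025 0 0 0 0; 0.015 0.0071 -0.0040 0 0 0 0; 0.015 0.0102 -0.0054 0 0 0 0; 0.015 0.0138 -0.0067 0 0 0 0; 0.015 0.0174 -0.0078 0 0 0 0; 0.015 0.0212 -0.0086 0 0 0 0; 0.015 0.0250 -0.0091 0 0 0 0; 0.015 0.0278 -0.0093 0 0 0 0; 0.015 0.0278 -0.0093 0 0 0 0
end cmd [0.53372, 0.18113]
```

Emit:
apply_moves(
  targets="0.015 0.0016 -0.0010 0 0 0 0; 0.015 0.0041 -0.0025 0 0 0 0; 0.015 0.0071 -0.0040 0 0 0 0; 0.015 0.0102 -0.0054 0 0 0 0; 0.015 0.0138 -0.0067 0 0 0 0; 0.015 0.0174 -0.0078 0 0 0 0; 0.015 0.0212 -0.0086 0 0 0 0; 0.015 0.0250 -0.0091 0 0 0 0; 0.015 0.0278 -0.0093 0 0 0 0; 0.015 0.0278 -0.0093 0 0 0 0",
)

```text
t: 14.05
tcp_pos: [0.5317, 0.1823, 0.09]
ee_rot: [3.129, -0.284, -0.006]
ft_force: [-12.3, -2.6, 10.1]
gripper_width: 0.265
```

Run:
```python
from h import *
C=[.5267,.1267]
for i in range(2):
    rd(C); camera("top")
gen(np.array([.53372,.18113]),C,.0549,168.6,[89,92,96,100,104,108,112,116,119,119])
```

```text
t 14.05 tcp [0.5317 0.1823 0.09  ] R 55.85 ang 84.9 Frad -3.71 Ftan -11.97 fz 10.1
 t 14.1 tcp [0.5317 0.1823 0.09  ] R 55.84 ang 84.9 Frad -3.17 Ftan -11.22 fz 11.2
0.015 0.0029 -0.0001 0 0 0 0; 0.015 0.0058 -0.0000 0 0 0 0; 0.015 0.0096 0.0003 0 0 0 0; 0.015 0.0134 0.0009 0 0 0 0; 0.015 0.0171 0.0018 0 0 0 0; 0.015 0.0208 0.0029 0 0 0 0; 0.015 0.0244 0.0043 0 0 0 0; 0.015 0.0278 0.0059 0 0 0 0; 0.015 0.0304 0.0072 0 0 0 0; 0.015 0.0304 0.0072 0 0 0 0
end cmd [0.56231, 0.16855]
```

Run:
```python
from h import *
C=[.5267,.1267]
gen(np.array([.53372,.18113]),C,.0544,168.6,[89,92,96,100,104,108,112,116,119,119])
```

```text
0.015 0.0029 0.0004 0 0 0 0; 0.015 0.0058 0.0005 0 0 0 0; 0.015 0.0096 0.0008 0 0 0 0; 0.015 0.0133 0.0014 0 0 0 0; 0.015 0.0170 0.0022 0 0 0 0; 0.015 0.0206 0.0034 0 0 0 0; 0.015 0.0242 0.0047 0 0 0 0; 0.015 0.0276 0.0063 0 0 0 0; 0.015 0.0301 0.0077 0 0 0 0; 0.015 0.0301 0.0077 0 0 0 0
end cmd [0.56193, 0.16811]
```

Emit:
apply_moves(
  targets="0.015 0.0029 0.0004 0 0 0 0; 0.015 0.0058 0.0005 0 0 0 0; 0.015 0.0096 0.0008 0 0 0 0; 0.015 0.0133 0.0014 0 0 0 0; 0.015 0.0170 0.0022 0 0 0 0; 0.015 0.0206 0.0034 0 0 0 0; 0.015 0.0242 0.0047 0 0 0 0; 0.015 0.0276 0.0063 0 0 0 0; 0.015 0.0301 0.0077 0 0 0 0; 0.015 0.0301 0.0077 0 0 0 0",
)

```text
t: 15.15
tcp_pos: [0.5597, 0.1717, 0.0901]
ee_rot: [-3.126, 0.281, 0.006]
ft_force: [-10.3, 5.7, 7.6]
gripper_width: 0.266
```

Run:
```python
from h import *
C=[.5267,.1267]
for i in range(2):
    rd(C); camera("top")
for R in (.0544,.0549):gen(np.array([.56193,.16811]),C,R,168.6,[121,124,128,132,136,140,144,147,149,149])
```

```text
t 15.15 tcp [0.5597 0.1717 0.0901] R 55.77 ang 53.7 Frad -1.51 Ftan -11.7 fz 7.6
 t 15.2 tcp [0.5597 0.1717 0.0901] R 55.75 ang 53.7 Frad -1.86 Ftan -12.0 fz 8.1
0.015 0.0017 0.0010 0 0 0 0; 0.015 0.0040 0.0025 0 0 0 0; 0.015 0.0071 0.0048 0 0 0 0; 0.015 0.0099 0.0073 0 0 0 0; 0.015 0.0126 0.0100 0 0 0 0; 0.015 0.0151 0.0128 0 0 0 0; 0.015 0.0174 0.0159 0 0 0 0; 0.015 0.0190 0.0183 0 0 0 0; 0.015 0.0199 0.0199 0 0 0 0; 0.015 0.0199 0.0199 0 0 0 0
end cmd [0.5779, 0.14494]
0.015 0.0019 0.0005 0 0 0 0; 0.015 0.0043 0.0021 0 0 0 0; 0.015 0.0074 0.0044 0 0 0 0; 0.015 0.0103 0.0069 0 0 0 0; 0.015 0.0130 0.0096 0 0 0 0; 0.015 0.0155 0.0125 0 0 0 0; 0.015 0.0178 0.0156 0 0 0 0; 0.015 0.0194 0.0180 0 0 0 0; 0.015 0.0204 0.0196 0 0 0 0; 0.015 0.0204 0.0196 0 0 0 0
end cmd [0.57844, 0.14514]
```

Emit:
apply_moves(
  targets="0.015 0.0017 0.0010 0 0 0 0; 0.015 0.0040 0.0025 0 0 0 0; 0.015 0.0071 0.0048 0 0 0 0; 0.015 0.0099 0.0073 0 0 0 0; 0.015 0.0126 0.0100 0 0 0 0; 0.015 0.0151 0.0128 0 0 0 0; 0.015 0.0174 0.0159 0 0 0 0; 0.015 0.0190 0.0183 0 0 0 0; 0.015 0.0199 0.0199 0 0 0 0; 0.015 0.0199 0.0199 0 0 0 0",
)

```text
t: 16.25
tcp_pos: [0.5772, 0.1491, 0.0902]
ee_rot: [-3.124, 0.281, 0.001]
ft_force: [-1.9, 6.6, 1.6]
gripper_width: 0.268
```

Run:
```python
from h import *
C=[.5267,.1267]
for i in range(2):
    rd(C); camera("top")
for R in (.0544,.0549):gen(np.array([.5779,.14494]),C,R,168.6,[151,154,157,160,164,168,172,176,179,179])
```

```text
t 16.25 tcp [0.5772 0.1491 0.0902] R 55.27 ang 23.9 Frad 0.89 Ftan -6.79 fz 1.6
 t 16.3 tcp [0.5772 0.1491 0.0902] R 55.27 ang 23.9 Frad 0.2 Ftan -8.66 fz 2.6
0.015 0.0010 0.0016 0 0 0 0; 0.015 0.0022 0.0042 0 0 0 0; 0.015 0.0034 0.0068 0 0 0 0; 0.015 0.0044 0.0095 0 0 0 0; 0.015 0.0055 0.0131 0 0 0 0; 0.015 0.0063 0.0168 0 0 0 0; 0.015 0.0069 0.0205 0 0 0 0; 0.015 0.0073 0.0243 0 0 0 0; 0.015 0.0073 0.0272 0 0 0 0; 0.015 0.0073 0.0272 0 0 0 0
end cmd [0.58016, 0.11687]
0.015 0.0014 0.0014 0 0 0 0; 0.015 0.0027 0.0040 0 0 0 0; 0.015 0.0038 0.0066 0 0 0 0; 0.015 0.0048 0.0093 0 0 0 0; 0.015 0.0060 0.0130 0 0 0 0; 0.015 0.0068 0.0167 0 0 0 0; 0.015 0.0074 0.0205 0 0 0 0; 0.015 0.0078 0.0243 0 0 0 0; 0.015 0.0078 0.0272 0 0 0 0; 0.015 0.0078 0.0272 0 0 0 0
end cmd [0.58065, 0.11678]
```

Emit:
apply_moves(
  targets="0.015 0.0014 0.0014 0 0 0 0; 0.015 0.0027 0.0040 0 0 0 0; 0.015 0.0038 0.0066 0 0 0 0; 0.015 0.0048 0.0093 0 0 0 0; 0.015 0.0060 0.0130 0 0 0 0; 0.015 0.0068 0.0167 0 0 0 0; 0.015 0.0074 0.0205 0 0 0 0; 0.015 0.0078 0.0243 0 0 0 0; 0.015 0.0078 0.0272 0 0 0 0; 0.015 0.0078 0.0272 0 0 0 0",
)

```text
t: 17.35
tcp_pos: [0.5808, 0.116, 0.0902]
ee_rot: [3.128, -0.287, 0.0]
ft_force: [-0.9, 0.1, 2.9]
gripper_width: 0.263
```

Run:
```python
from h import *
C=[.5267,.1267]
for i in range(2):
    rd(C); camera("top")
for R in (.0549,.0545):gen(np.array([.58065,.11678]),C,R,168.6,[181,184,188,192,196,200,204,207,209,209])
```

```text
t 17.35 tcp [0.5808 0.116  0.0902] R 55.17 ang -11.2 Frad -0.9 Ftan 0.08 fz 2.9
 t 17.4 tcp [0.5808 0.116  0.0902] R 55.12 ang -11.1 Frad 0.47 Ftan 2.31 fz 3.6
0.015 0.0000 0.0019 0 0 0 0; 0.015 -0.0002 0.0048 0 0 0 0; 0.015 -0.0006 0.0086 0 0 0 0; 0.015 -0.0014 0.0123 0 0 0 0; 0.015 -0.0023 0.0160 0 0 0 0; 0.015 -0.0036 0.0197 0 0 0 0; 0.015 -0.0051 0.0232 0 0 0 0; 0.015 -0.0064 0.0258 0 0 0 0; 0.015 -0.0073 0.0274 0 0 0 0; 0.015 -0.0073 0.0274 0 0 0 0
end cmd [0.56851, 0.09115]
0.015 -0.0004 0.0019 0 0 0 0; 0.015 -0.0006 0.0047 0 0 0 0; 0.015 -0.0010 0.0085 0 0 0 0; 0.015 -0.0017 0.0122 0 0 0 0; 0.015 -0.0027 0.0159 0 0 0 0; 0.015 -0.0040 0.0195 0 0 0 0; 0.015 -0.0054 0.0230 0 0 0 0; 0.015 -0.0067 0.0256 0 0 0 0; 0.015 -0.0076 0.0272 0 0 0 0; 0.015 -0.0076 0.0272 0 0 0 0
end cmd [0.56825, 0.09141]
```

Radial force is near zero at the half turn; continuing.

Emit:
apply_moves(
  targets="0.015 0 0.0019 0 0 0 0; 0.015 -0.0002 0.0048 0 0 0 0; 0.015 -0.0006 0.0086 0 0 0 0; 0.015 -0.0014 0.0123 0 0 0 0; 0.015 -0.0023 0.0160 0 0 0 0; 0.015 -0.0036 0.0197 0 0 0 0; 0.015 -0.0051 0.0232 0 0 0 0; 0.015 -0.0064 0.0258 0 0 0 0; 0.015 -0.0073 0.0274 0 0 0 0; 0.015 -0.0073 0.0274 0 0 0 0",
)

```text
t: 18.45
tcp_pos: [0.5672, 0.0893, 0.09]
ee_rot: [3.126, -0.287, -0.004]
ft_force: [-6.4, -4.9, 9.5]
gripper_width: 0.266
```

Run:
```python
from h import *
C=[.5267,.1267]
for i in range(2):
    rd(C); camera("top")
for R in (.0549,.0545):gen(np.array([.56851,.09115]),C,R,168.6,[211,214,218,222,226,230,234,237,239,239])
```

```text
t 18.45 tcp [0.5672 0.0893 0.09  ] R 55.1 ang -42.7 Frad -1.45 Ftan 7.94 fz 9.5
 t 18.5 tcp [0.5672 0.0894 0.09  ] R 55.08 ang -42.7 Frad -1.22 Ftan 8.36 fz 9.3
0.015 -0.0010 0.0017 0 0 0 0; 0.015 -0.0026 0.0041 0 0 0 0; 0.015 -0.0049 0.0071 0 0 0 0; 0.015 -0.0074 0.0100 0 0 0 0; 0.015 -0.0101 0.0127 0 0 0 0; 0.015 -0.0130 0.0153 0 0 0 0; 0.015 -0.0160 0.0176 0 0 0 0; 0.015 -0.0184 0.0191 0 0 0 0; 0.015 -0.0201 0.0201 0 0 0 0; 0.015 -0.0201 0.0201 0 0 0 0
end cmd [0.5451, 0.07502]
0.015 -0.0013 0.0015 0 0 0 0; 0.015 -0.0029 0.0038 0 0 0 0; 0.015 -0.0052 0.0069 0 0 0 0; 0.015 -0.0077 0.0098 0 0 0 0; 0.015 -0.0104 0.0124 0 0 0 0; 0.015 -0.0132 0.0149 0 0 0 0; 0.015 -0.0163 0.0172 0 0 0 0; 0.015 -0.0187 0.0188 0 0 0 0; 0.015 -0.0203 0.0198 0 0 0 0; 0.015 -0.0203 0.0198 0 0 0 0
end cmd [0.54496, 0.07535]
```

Emit:
apply_moves(
  targets="0.015 -0.0011 0.0016 0 0 0 0; 0.015 -0.0028 0.0039 0 0 0 0; 0.015 -0.0051 0.0070 0 0 0 0; 0.015 -0.0077 0.0098 0 0 0 0; 0.015 -0.0104 0.0124 0 0 0 0; 0.015 -0.0132 0.0149 0 0 0 0; 0.015 -0.0163 0.0172 0 0 0 0; 0.015 -0.0187 0.0188 0 0 0 0; 0.015 -0.0203 0.0198 0 0 0 0; 0.015 -0.0203 0.0198 0 0 0 0",
)

```text
t: 19.55
tcp_pos: [0.5424, 0.0743, 0.0899]
ee_rot: [3.126, -0.286, -0.007]
ft_force: [-12.7, -2.6, 13.7]
gripper_width: 0.265
```

Run:
```python
from h import *
C=[.5267,.1267]
for i in range(2):
    rd(C); camera("top")
for R in (.0549,.0545):gen(np.array([.54496,.07535]),C,R,168.6,[241,244,248,252,256,260,264,267,269,269])
```

```text
t 19.55 tcp [0.5424 0.0743 0.0899] R 54.73 ang -73.3 Frad -1.2 Ftan 12.85 fz 13.7
 t 19.6 tcp [0.5424 0.0743 0.0899] R 54.71 ang -73.3 Frad -0.57 Ftan 12.42 fz 14.3
0.015 -0.0015 0.0013 0 0 0 0; 0.015 -0.0040 0.0025 0 0 0 0; 0.015 -0.0076 0.0040 0 0 0 0; 0.015 -0.0112 0.0053 0 0 0 0; 0.015 -0.0149 0.0063 0 0 0 0; 0.015 -0.0186 0.0070 0 0 0 0; 0.015 -0.0224 0.0075 0 0 0 0; 0.015 -0.0253 0.0077 0 0 0 0; 0.015 -0.0272 0.0077 0 0 0 0; 0.015 -0.0272 0.0077 0 0 0 0
end cmd [0.51682, 0.0727]
0.015 -0.0016 0.0009 0 0 0 0; 0.015 -0.0042 0.0022 0 0 0 0; 0.015 -0.0077 0.0037 0 0 0 0; 0.015 -0.0113 0.0049 0 0 0 0; 0.015 -0.0150 0.0059 0 0 0 0; 0.015 -0.0187 0.0066 0 0 0 0; 0.015 -0.0225 0.0071 0 0 0 0; 0.015 -0.0253 0.0073 0 0 0 0; 0.015 -0.0272 0.0073 0 0 0 0; 0.015 -0.0272 0.0073 0 0 0 0
end cmd [0.51689, 0.07309]
```

Emit:
apply_moves(
  targets="0.015 -0.0016 0.0009 0 0 0 0; 0.015 -0.0042 0.0022 0 0 0 0; 0.015 -0.0077 0.0037 0 0 0 0; 0.015 -0.0113 0.0049 0 0 0 0; 0.015 -0.0150 0.0059 0 0 0 0; 0.015 -0.0187 0.0066 0 0 0 0; 0.015 -0.0225 0.0071 0 0 0 0; 0.015 -0.0253 0.0073 0 0 0 0; 0.015 -0.0272 0.0073 0 0 0 0; 0.015 -0.0272 0.0073 0 0 0 0",
)

```text
t: 20.65
tcp_pos: [0.5142, 0.0737, 0.0899]
ee_rot: [3.128, -0.285, -0.007]
ft_force: [-11.2, 1.8, 13.9]
gripper_width: 0.268
```

Run:
```python
from h import *
C=[.5267,.1267]
for i in range(2):
    rd(C); camera("top")
for R in (.0549,.0545):gen(np.array([.51689,.07309]),C,R,168.6,[271,274,278,282,286,290,294,297,299,299])
```

```text
t 20.65 tcp [0.5142 0.0737 0.0899] R 54.45 ang -103.2 Frad 0.82 Ftan 11.35 fz 13.9
 t 20.7 tcp [0.5142 0.0737 0.0899] R 54.46 ang -103.2 Frad 0.85 Ftan 12.36 fz 13.3
0.015 -0.0019 0.0004 0 0 0 0; 0.015 -0.0048 0.0002 0 0 0 0; 0.015 -0.0086 -0.0003 0 0 0 0; 0.015 -0.0124 -0.0010 0 0 0 0; 0.015 -0.0161 -0.0020 0 0 0 0; 0.015 -0.0197 -0.0032 0 0 0 0; 0.015 -0.0232 -0.0047 0 0 0 0; 0.015 -0.0258 -0.0060 0 0 0 0; 0.015 -0.0275 -0.0069 0 0 0 0; 0.015 -0.0275 -0.0069 0 0 0 0
end cmd [0.49109, 0.08485]
0.015 -0.0019 -0.0000 0 0 0 0; 0.015 -0.0048 -0.0002 0 0 0 0; 0.015 -0.0086 -0.0007 0 0 0 0; 0.015 -0.0123 -0.0014 0 0 0 0; 0.015 -0.0160 -0.0024 0 0 0 0; 0.015 -0.0196 -0.0036 0 0 0 0; 0.015 -0.0231 -0.0051 0 0 0 0; 0.015 -0.0256 -0.0064 0 0 0 0; 0.015 -0.0273 -0.0073 0 0 0 0; 0.015 -0.0273 -0.0073 0 0 0 0
end cmd [0.49136, 0.08521]
```

Emit:
apply_moves(
  targets="0.015 -0.0019 0.0002 0 0 0 0; 0.015 -0.0048 0.0001 0 0 0 0; 0.015 -0.0086 -0.0004 0 0 0 0; 0.015 -0.0124 -0.0011 0 0 0 0; 0.015 -0.0161 -0.0021 0 0 0 0; 0.015 -0.0197 -0.0033 0 0 0 0; 0.015 -0.0232 -0.0047 0 0 0 0; 0.015 -0.0258 -0.0060 0 0 0 0; 0.015 -0.0275 -0.0069 0 0 0 0; 0.015 -0.0275 -0.0069 0 0 0 0",
)

```text
t: 21.75
tcp_pos: [0.4895, 0.0867, 0.09]
ee_rot: [-3.128, 0.283, 0.004]
ft_force: [-6.7, 6.3, 7.8]
gripper_width: 0.265
```

Run:
```python
from h import *
C=[.5267,.1267]
for i in range(2):
    rd(C); camera("top")
for R in (.0549,.0545):gen(np.array([.49109,.08485]),C,R,168.6,[301,304,308,312,316,320,324,327,329,329])
```

```text
t 21.75 tcp [0.4895 0.0867 0.09  ] R 54.64 ang -133.0 Frad -0.04 Ftan 9.2 fz 7.8
 t 21.8 tcp [0.4895 0.0867 0.09  ] R 54.61 ang -133.0 Frad -0.42 Ftan 9.15 fz 7.9
0.015 -0.0016 -0.0010 0 0 0 0; 0.015 -0.0040 -0.0026 0 0 0 0; 0.015 -0.0071 -0.0049 0 0 0 0; 0.015 -0.0100 -0.0074 0 0 0 0; 0.015 -0.0127 -0.0101 0 0 0 0; 0.015 -0.0152 -0.0130 0 0 0 0; 0.015 -0.0175 -0.0161 0 0 0 0; 0.015 -0.0191 -0.0185 0 0 0 0; 0.015 -0.0201 -0.0201 0 0 0 0; 0.015 -0.0201 -0.0201 0 0 0 0
end cmd [0.47496, 0.10826]
0.015 -0.0014 -0.0014 0 0 0 0; 0.015 -0.0038 -0.0029 0 0 0 0; 0.015 -0.0068 -0.0052 0 0 0 0; 0.015 -0.0097 -0.0077 0 0 0 0; 0.015 -0.0124 -0.0104 0 0 0 0; 0.015 -0.0149 -0.0133 0 0 0 0; 0.015 -0.0172 -0.0163 0 0 0 0; 0.015 -0.0188 -0.0187 0 0 0 0; 0.015 -0.0197 -0.0203 0 0 0 0; 0.015 -0.0197 -0.0203 0 0 0 0
end cmd [0.47539, 0.10838]
```

Emit:
apply_moves(
  targets="0.015 -0.0016 -0.0010 0 0 0 0; 0.015 -0.0040 -0.0026 0 0 0 0; 0.015 -0.0071 -0.0049 0 0 0 0; 0.015 -0.0100 -0.0074 0 0 0 0; 0.015 -0.0127 -0.0101 0 0 0 0; 0.015 -0.0152 -0.0130 0 0 0 0; 0.015 -0.0175 -0.0161 0 0 0 0; 0.015 -0.0191 -0.0185 0 0 0 0; 0.015 -0.0201 -0.0201 0 0 0 0; 0.015 -0.0201 -0.0201 0 0 0 0",
)

```text
t: 22.85
tcp_pos: [0.4749, 0.1088, 0.0901]
ee_rot: [-3.128, 0.285, 0.0]
ft_force: [-1.8, 5.4, 2.9]
gripper_width: 0.267
```

Run:
```python
from h import *
C=[.5267,.1267]
im=camera("scene")[:,:,::-1].copy()
rd(C)
over(im,"scene",185,170,285,260,8,[],"pics/o12.png")
```

```text
t 22.9 tcp [0.4749 0.1088 0.0901] R 54.79 ang -160.9 Frad -1.37 Ftan 5.07 fz 2.7
```

View pics/o12.png

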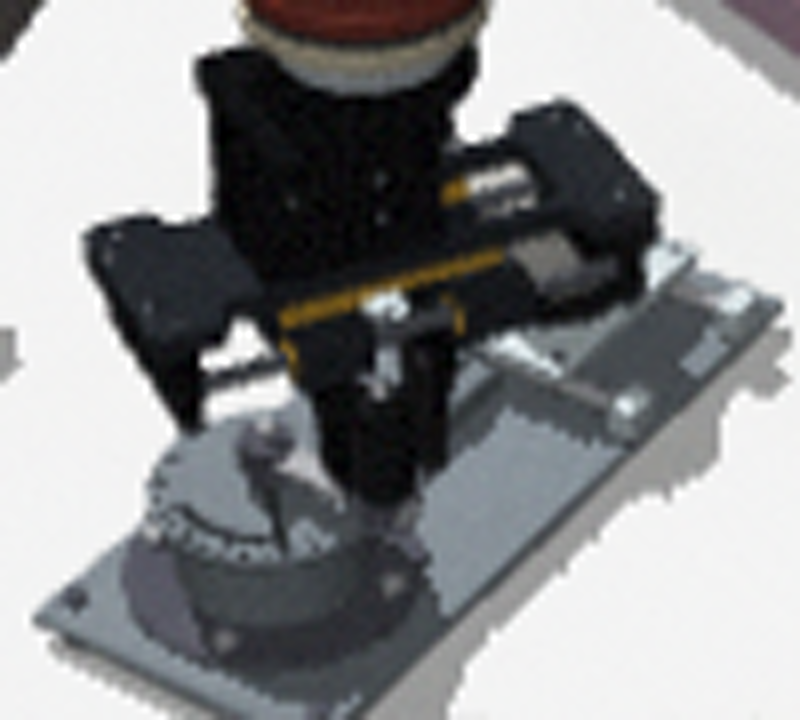

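```bash
cat >> h.py <<'E'
def Rp(f,add=.0003):
    return np.interp(f%360,[0,24,55,86,119,149,179,209,239,269,299,329,360],[.0549,.0549,.0548,.0544,.0542,.0545,.0549,.0547,.0544,.0546,.0549,.0548,.0549])+add
def gen2(cmd,phis,add=.0003,C=(.5267,.1267),th0=168.6):
    C=np.array(C);rows=[]
    for f in phis:
        t=np.radians(th0-f);d=C+Rp(f,add)*np.array([np.cos(t),np.sin(t)])-cmd
        rows.append((round(d@TX,4),round(d@TY,4)))
    print("; ".join(f"0.015 {a:.4f} {b:.4f} 0 0 0 0" for a,b in rows))
    end=np.array(cmd)+rows[-1][0]*TX+rows[-1][1]*TY;print("end",end.round(5).tolist());return end
E
python3 - <<'E'
from h import *
c=gen2(np.array([.47496,.10826]),[331,335,341,347.5,354.5,361.7,368.9,376.1,383.3,390.5])
gen2(c,390.5+7.2*np.arange(1,11))
E
```

```text
0.015 -0.0011 -0.0016 0 0 0 0; 0.015 -0.0028 -0.0051 0 0 0 0; 0.015 -0.0049 -0.0104 0 0 0 0; 0.015 -0.0065 -0.0165 0 0 0 0; 0.015 -0.0075 -0.0231 0 0 0 0; 0.015 -0.0076 -0.0301 0 0 0 0; 0.015 -0.0068 -0.0370 0 0 0 0; 0.015 -0.0052 -0.0437 0 0 0 0; 0.015 -0.0028 -0.0502 0 0 0 0; 0.015 0.0005 -0.0563 0 0 0 0
end [0.48564, 0.16354]
0.015 0.0040 -0.0057 0 0 0 0; 0.015 0.0087 -0.0108 0 0 0 0; 0.015 0.0139 -0.0153 0 0 0 0; 0.015 0.0197 -0.0190 0 0 0 0; 0.015 0.0260 -0.0220 0 0 0 0; 0.015 0.0325 -0.0241 0 0 0 0; 0.015 0.0393 -0.0254 0 0 0 0; 0.015 0.0462 -0.0259 0 0 0 0; 0.015 0.0530 -0.0255 0 0 0 0; 0.015 0.0598 -0.0243 0 0 0 0
end [0.54886, 0.17661]
```

Emit:
apply_moves(
  targets="0.015 -0.0011 -0.0016 0 0 0 0; 0.015 -0.0028 -0.0051 0 0 0 0; 0.015 -0.0049 -0.0104 0 0 0 0; 0.015 -0.0065 -0.0165 0 0 0 0; 0.015 -0.0075 -0.0231 0 0 0 0; 0.015 -0.0076 -0.0301 0 0 0 0; 0.015 -0.0068 -0.0370 0 0 0 0; 0.015 -0.0052 -0.0437 0 0 0 0; 0.015 -0.0028 -0.0502 0 0 0 0; 0.015 0.0005 -0.0563 0 0 0 0",
)

```text
t: 23.9
tcp_pos: [0.4853, 0.1633, 0.09]
ee_rot: [3.127, -0.286, -0.002]
ft_force: [-4.4, -6.2, 9.8]
gripper_width: 0.265
```

Run:
```python
from h import *
rd([.5267,.1267])
s=get_state();print(s["ft_force"])
```

```text
t 23.9 tcp [0.4853 0.1633 0.09  ] R 55.26 ang 138.6 Frad -0.77 Ftan -7.57 fz 9.8
[-4.4311206  -6.18196492  9.80384965]
```

Run:
```python
from h import *
c=gen2(np.array([.48564,.16354]),390.5+7.2*np.arange(1,11),0.0001)
```

```text
0.015 0.0041 -0.0055 0 0 0 0; 0.015 0.0088 -0.0106 0 0 0 0; 0.015 0.0141 -0.0151 0 0 0 0; 0.015 0.0199 -0.0188 0 0 0 0; 0.015 0.0261 -0.0218 0 0 0 0; 0.015 0.0326 -0.0239 0 0 0 0; 0.015 0.0393 -0.0252 0 0 0 0; 0.015 0.0462 -0.0257 0 0 0 0; 0.015 0.0530 -0.0253 0 0 0 0; 0.015 0.0597 -0.0241 0 0 0 0
end [0.54872, 0.17643]
```

Emit:
apply_moves(
  targets="0.015 0.0041 -0.0055 0 0 0 0; 0.015 0.0088 -0.0106 0 0 0 0; 0.015 0.0141 -0.0151 0 0 0 0; 0.015 0.0199 -0.0188 0 0 0 0; 0.015 0.0261 -0.0218 0 0 0 0; 0.015 0.0326 -0.0239 0 0 0 0; 0.015 0.0393 -0.0252 0 0 0 0; 0.015 0.0462 -0.0257 0 0 0 0; 0.015 0.0530 -0.0253 0 0 0 0; 0.015 0.0597 -0.0241 0 0 0 0",
)

```text
t: 24.9
tcp_pos: [0.5457, 0.1791, 0.0899]
ee_rot: [-3.129, 0.282, 0.009]
ft_force: [-14.8, 2.5, 13.9]
gripper_width: 0.267
```

Run:
```python
from h import *
rd([.5267,.1267])
c=gen2(np.array([.54872,.17643]),462.5+7.2*np.arange(1,11),0.0001)
```

```text
t 24.9 tcp [0.5457 0.1791 0.0899] R 55.74 ang 70.0 Frad -2.73 Ftan -14.76 fz 13.9
0.015 0.0065 0.0020 0 0 0 0; 0.015 0.0127 0.0049 0 0 0 0; 0.015 0.0186 0.0084 0 0 0 0; 0.015 0.0240 0.0126 0 0 0 0; 0.015 0.0288 0.0175 0 0 0 0; 0.015 0.0329 0.0229 0 0 0 0; 0.015 0.0364 0.0288 0 0 0 0; 0.015 0.0391 0.0351 0 0 0 0; 0.015 0.0410 0.0417 0 0 0 0; 0.015 0.0421 0.0486 0 0 0 0
end [0.58133, 0.12101]
```

Emit:
apply_moves(
  targets="0.015 0.0065 0.0020 0 0 0 0; 0.015 0.0127 0.0050 0 0 0 0; 0.015 0.0185 0.0085 0 0 0 0; 0.015 0.0239 0.0127 0 0 0 0; 0.015 0.0287 0.0176 0 0 0 0; 0.015 0.0329 0.0229 0 0 0 0; 0.015 0.0364 0.0288 0 0 0 0; 0.015 0.0391 0.0351 0 0 0 0; 0.015 0.0410 0.0417 0 0 0 0; 0.015 0.0421 0.0486 0 0 0 0",
)

```text
t: 25.9
tcp_pos: [0.5816, 0.124, 0.0902]
ee_rot: [-3.126, 0.282, -0.001]
ft_force: [0.6, 3.3, 2.7]
gripper_width: 0.265
```

Run:
```python
from h import *
rd([.5267,.1267])
c=gen2(np.array([.58133,.12101]),534.5+7.2*np.arange(1,11),0.000)
```

```text
t 25.9 tcp [0.5816 0.124  0.0902] R 54.98 ang -2.8 Frad 0.46 Ftan -3.34 fz 2.7
0.015 0.0001 0.0069 0 0 0 0; 0.015 -0.0007 0.0137 0 0 0 0; 0.015 -0.0024 0.0204 0 0 0 0; 0.015 -0.0049 0.0268 0 0 0 0; 0.015 -0.0081 0.0328 0 0 0 0; 0.015 -0.0121 0.0384 0 0 0 0; 0.015 -0.0168 0.0434 0 0 0 0; 0.015 -0.0220 0.0478 0 0 0 0; 0.015 -0.0278 0.0515 0 0 0 0; 0.015 -0.0339 0.0546 0 0 0 0
end [0.53811, 0.07345]
```

Emit:
apply_moves(
  targets="0.015 0.0001 0.0069 0 0 0 0; 0.015 -0.0007 0.0137 0 0 0 0; 0.015 -0.0024 0.0204 0 0 0 0; 0.015 -0.0049 0.0268 0 0 0 0; 0.015 -0.0081 0.0328 0 0 0 0; 0.015 -0.0121 0.0384 0 0 0 0; 0.015 -0.0168 0.0434 0 0 0 0; 0.015 -0.0220 0.0478 0 0 0 0; 0.015 -0.0278 0.0515 0 0 0 0; 0.015 -0.0339 0.0546 0 0 0 0",
)

```text
t: 26.9
tcp_pos: [0.5356, 0.0725, 0.0899]
ee_rot: [3.126, -0.287, -0.007]
ft_force: [-9.9, -0.5, 13.3]
gripper_width: 0.262
```

Run:
```python
from h import *
rd([.5267,.1267])
c=gen2(np.array([.53811,.07345]),606.5+7.2*np.arange(1,11),0.000)
gen2(c,[685,691,697,702,707,711,714.5,717.5,719.5,720],0.000)
```

```text
t 26.9 tcp [0.5356 0.0725 0.0899] R 54.95 ang -80.7 Frad -1.1 Ftan 9.81 fz 13.3
0.015 -0.0065 0.0023 0 0 0 0; 0.015 -0.0131 0.0037 0 0 0 0; 0.015 -0.0200 0.0043 0 0 0 0; 0.015 -0.0268 0.0040 0 0 0 0; 0.015 -0.0336 0.0029 0 0 0 0; 0.015 -0.0402 0.0010 0 0 0 0; 0.015 -0.0465 -0.0018 0 0 0 0; 0.015 -0.0524 -0.0054 0 0 0 0; 0.015 -0.0578 -0.0097 0 0 0 0; 0.015 -0.0625 -0.0147 0 0 0 0
end [0.4793, 0.09922]
0.015 -0.0038 -0.0049 0 0 0 0; 0.015 -0.0067 -0.0098 0 0 0 0; 0.015 -0.0092 -0.0150 0 0 0 0; 0.015 -0.0108 -0.0195 0 0 0 0; 0.015 -0.0120 -0.0242 0 0 0 0; 0.015 -0.0127 -0.0279 0 0 0 0; 0.015 -0.0131 -0.0313 0 0 0 0; 0.015 -0.0132 -0.0341 0 0 0 0; 0.015 -0.0133 -0.0361 0 0 0 0; 0.015 -0.0133 -0.0365 0 0 0 0
end [0.47283, 0.13753]
```

Emit:
apply_moves(
  targets="0.015 -0.0065 0.0023 0 0 0 0; 0.015 -0.0131 0.0037 0 0 0 0; 0.015 -0.0200 0.0043 0 0 0 0; 0.015 -0.0268 0.0040 0 0 0 0; 0.015 -0.0336 0.0029 0 0 0 0; 0.015 -0.0402 0.0010 0 0 0 0; 0.015 -0.0465 -0.0018 0 0 0 0; 0.015 -0.0524 -0.0054 0 0 0 0; 0.015 -0.0578 -0.0097 0 0 0 0; 0.015 -0.0625 -0.0147 0 0 0 0",
)

```text
t: 27.9
tcp_pos: [0.4785, 0.1003, 0.0901]
ee_rot: [-3.128, 0.285, 0.001]
ft_force: [-1.3, 4.4, 3.3]
gripper_width: 0.27
```

Emit:
apply_moves(
  targets="0.015 -0.0038 -0.0049 0 0 0 0; 0.015 -0.0067 -0.0098 0 0 0 0; 0.015 -0.0092 -0.0150 0 0 0 0; 0.015 -0.0108 -0.0195 0 0 0 0; 0.015 -0.0120 -0.0242 0 0 0 0; 0.015 -0.0127 -0.0279 0 0 0 0; 0.015 -0.0131 -0.0313 0 0 0 0; 0.015 -0.0132 -0.0341 0 0 0 0; 0.015 -0.0133 -0.0361 0 0 0 0; 0.015 -0.0133 -0.0365 0 0 0 0",
)

```text
t: 28.9
tcp_pos: [0.4729, 0.1376, 0.0901]
ee_rot: [3.128, -0.286, -0.0]
ft_force: [-0.4, -1.5, 5.1]
gripper_width: 0.266
```

Emit:
apply_moves(
  targets="0.015 0 0 0 0 0 0; 0.015 0 0 0 0 0 0; 0.015 0 0 0 0 0 0",
)

```text
t: 29.2
tcp_pos: [0.4729, 0.1376, 0.09]
ee_rot: [3.128, -0.286, -0.0]
ft_force: [-1.0, -1.0, 5.2]
gripper_width: 0.264
```

Run:
```python
from h import *
rd([.5267,.1267])
```

```text
t 29.2 tcp [0.4729 0.1376 0.09  ] R 54.91 ang 168.6 Frad 0.78 Ftan -1.18 fz 5.2
```

Back at the start with low force. Release, then go straight up.

Emit:
apply_moves(
  targets="0.027 0 0 0 0 0 0; 0.035 0 0 0 0 0 0; 0.045 0 0 0 0 0 0; 0.055 0 0 0 0 0 0; 0.06 0 0 0 0 0 0; 0.06 0 0 0 0 0 0; 0.06 0 0 0 0 0 0; 0.06 0 0 0 0 0 0",
)

```text
t: 30.0
tcp_pos: [0.4728, 0.1377, 0.0901]
ee_rot: [-3.129, 0.286, 0.0]
ft_force: [-0.5, 0.7, 0.2]
gripper_width: 0.684
```

Emit:
apply_moves(
  targets="0.06 0 0 -0.01 0 0 0; 0.06 0 0 -0.03 0 0 0; 0.06 0 0 -0.06 0 0 0; 0.06 0 0 -0.09 0 0 0; 0.06 0 0 -0.11 0 0 0; 0.06 -0.02 0 -0.12 0 0 0; 0.06 -0.03 0.03 -0.13 0 0 0; 0.06 -0.03 0.07 -0.13 0 0 0; 0.06 -0.03 0.1 -0.13 0 0 0; 0.06 -0.03 0.1 -0.13 0 0 0",
)

```text
t: 31.0
tcp_pos: [0.4247, 0.041, 0.2208]
ee_rot: [3.126, -0.294, 0.001]
ft_force: [0.1, 0.5, -0.9]
gripper_width: 0.693
```

Run:
```python
from h import *
im=camera("top")[:,:,::-1].copy()
im2=camera("scene")[:,:,::-1].copy()
s=get_state();print(s["t"],s["tcp_pos"],s["ft_force"],s["gripper_width"])
a=over(im,"top",185,130,295,240,4,[],"pics/x.png")
b=over(im2,"scene",185,150,275,260,4,[],"pics/x.png")
cv2.imwrite("pics/o14.png",np.hstack([a,b])[:,:800])
cv2.imwrite("pics/f.png",im2)
```

```text
31.1 [0.425321   0.04471846 0.22081495] [-0.67012291  0.33452366 -0.15781896] 0.6853122721119054
```

View pics/o14.png

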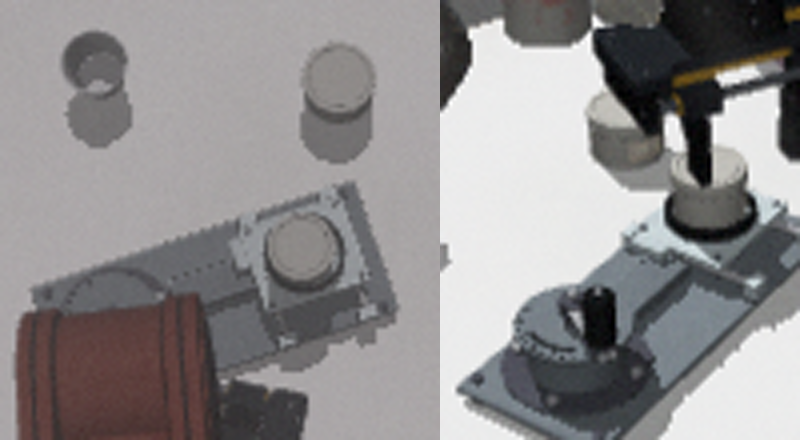

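View pics/f.png

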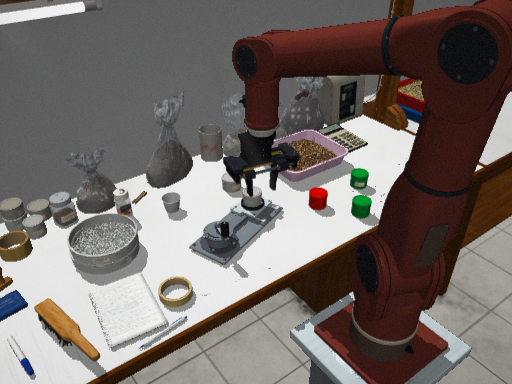

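Handle is back at its start, the tin is upright in the nest, the arm is clear and the bystanders are untouched. Handing in.

```bash
python3 -c "
from workcell import *
print(hand_in())"
```

```text
the job is handed in; nothing more can be done
None
```

The job is done and handed in at about 31 s, but `hand_in()` gives no verdict.

- **Tin:** I picked the tall grey tin from between the red and green look-alikes. I lowered it into the nest until it touched the floor (12.5 N upward), then let go of it. The last pictures show it upright in the nest.
- **First turn:** I turned the crank clockwise in steps of about 30°, adjusting the path by feel. The side force read about 3.7 N at most, against the 16 N limit.
- **Second turn:** I ran it at 72° per second, one turn in five seconds. In the readings at the end of each move, the tool lagged at most about 4° in the heavy part and led by about 3° where the spring drives. Side force was at most about 2.7 N.
- **Finish:** The handle came back to within about 0.1 mm of where I first gripped it, and I opened the fingers and lifted clear. In the last pictures the handle is at its starting place, the arm touches nothing, and the bystanders look unmoved.

**Checks with limits:**
- I never read the crank angle, pace pointer or pin block themselves. Angle and pace come from the measured tool position, and side force from the wrist force.
- Those readings were taken only between moves.
- The two cameras disagreed by about 2 mm on where the nest is. I settled this by comparing the held tin with the ring in the scene view.

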